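# Top up a sprung vial feed track

## Robot

A 7-joint arm with a two-finger parallel gripper is mounted at the origin on a cart in front of the work surface, level with it; the furniture and walls round the work are solid. World frame = base frame: x ahead of the robot, y to its left, z up, the work surface at z = 0. Lengths are in m, angles in rad, forces in N, time in s.
With the tool pointing down it reaches from about 0.35 to 0.9 m from the base axis. Payload 7.2 kg.
Tool frame: the origin (TCP) lies between the finger pads; the fingertips stand 11 mm ahead of it and the grasp point (between the pads) lies 8 mm behind it (arm.nose_length is the distance from the TCP to the fingertips, in m); z points along the fingers, x is the direction in which the jaws open and shut, and the axes are right-handed (so a half turn about z gives the same grasp; the last joint's range is limited). The gripper opens to 88 mm and grips with 3 to 60 N. Pads are 20 mm wide; open, the fingers measure 115 mm over their backs; the gripper's body (75 mm by 178 mm) begins 61 mm behind the grasp point.
Start: joints at [1.075, 0.411, -0.013, 1.596, 0.006, 1.134, -0.082], TCP at [0.259, -0.569, 0.203] pointing down, gripper open.
Joint ranges: [-2.95, 2.95], [-0.29, 1.99], [-1.47, 1.44], [0.14, 2.54], [-1.03, 4.17], [0.13, 1.85], [-2.86, 2.86]. Speed limits (rad/s): [2.39, 2.39, 3.01, 3.01, 3.14, 3.14, 3.14].

## Interface

Orientations are given as a unit quaternion [x, y, z, w].
In Python, from station import arm, capture, camera_info gives the robot as it stands.
- The arm moves only by the tool drive_tool, never from a script. Its argument "increments" is a list that holds one entry, the list of rows, each a list of 6 numbers: the shift along the tool's x, y, z in mm, then the turn, a rotation vector about the tool's x, y, z in degrees. A call has exactly 5 rows; each row is the pose to reach, as a shift and turn from the pose commanded when the call began, along the tool's axes at that moment; what a row does not reach only later rows make up. A row lasts 1/10 s, in which the tool goes at most 50 mm and 8.59 degrees, less where a joint would pass 70% of its speed; a pose out of reach is approached as far as the arm can. A call with a gripper value outside its range is refused whole. "jaw" is the opening, from -1 (shut) to 1 (fully open), so that 0 is half open, set as the call begins (left out, the last holds). The fingers move at their own pace and stop on an object; "grip_force" is the grip in N (left out, the last holds). Time passes only in rows, so rows that repeat a pose let the fingers close, or fill a call up. It gives the time, the measured TCP pose, the force and the opening at its end, in the units of the state.
- arm.get_obs(): the state, without advancing time (a new reading comes with each control period).
- capture(name): name is "side" or "top" or "wrist"; returns (picture, depth): 400x640x3 uint8, red, green, blue; 400x640 float32, m along the optical axis (not along the pixel's ray), 0 where there is no reading.
- camera_info(name): a dict with "fovy" (degrees; the focal length in pixels is half the picture's height over the tangent of half this angle, whatever the lens; pixels are square), "cx", "cy" (the principal point, pixels), "pose" (4x4, takes a point from camera to world coordinates); the wrist camera has in their place "tool_from_camera" (4x4, takes a point from camera to tool coordinates, whose origin is the TCP and whose axes are the tool frame's). Camera axes: x right, y up, looking along -z (the intrinsics and any distortion apply to the point x, -y, -z); pixel columns grow to the right and rows downward; lengths in m; the calibration is good to about 2 mm. The wrist camera is an equidistant fisheye: a pixel r from the principal point sees the ray r / f radians off the axis. A picture is of the moment at which its call begins: read the wrist's pose just before it. camera_info takes no time and is no camera call.
- arm.close_job(): hands the job in, once; it reports no verdict.
The state is a dict: "t": time; "q": joint angles; "dq": joint speeds; "tau": joint torques, N m; "tool_pos": TCP position; "orientation": TCP orientation; "ft_force": force on the tool from outside, world axes, zero at the start; "wrist_torque": the same for the moment, N m; "grip_width": finger opening in m.
Only numpy, scipy, OpenCV 4.12 (cv2) and the standard library are available. Lean on these libraries where they do the work, as an engineer would, in place of code of your own. Each camera call takes 0.05 s, during which the arm holds its last target.

## Task

Pull the knob of the sprung follower straight back along its slot until you feel it stop, and park it sideways in the notch so that it stays back when you let go. Stand the loose vial upright in the opened track, between the follower and the vial already there, then take the knob out of the notch and ease the follower forward until it holds both vials against the end stop, with the knob left in the straight slot. Do not drag the knob hard against the slot, do not let the follower snap shut, do not tip the vials over, and leave the things round about where they are.

Things in the scene. Friction and masses are not known exactly. Their poses are not given: they have to be found in the camera images.
- feeder: Vial feed track of aluminium and steel screwed to the bench, 244 mm long, 70 mm wide. Origin on the bench under the track; x runs along the track to its closed end (roughly away from the robot), y left, z up. Channel 27 mm wide, floor 6 mm above the bench, side walls 5 mm thick, tops 28 mm above the bench. End stop: upright plate, top 54 mm above the bench, inner face at x = +60 mm.
- follower (a joint): Travel of the sprung follower in m, growing as it is pulled toward the feeder's -x: 0 = as found, on one vial; about 0.024 with two; limit 0.078. The spring pushes to +x with 6 N at 0, 8.5 N at 0.05. Block 12 mm thick, 22 mm wide, top 48 mm above the bench, front face at x = 36 mm minus travel. Parked it stands at 0.034 to 0.064, 6 mm short of the slot's end. Not to run forward faster than 0.35 m/s.
- knob (a joint): Sideways shift of knob and stem on the follower in m, toward the feeder's +y: 0 = in the straight slot, 0.014 = fully in the notch (limits -0.001, 0.014). Light friction, no spring. It can shift only at the slot's end; the notch leaves the 8 mm stem 6 mm of play along x. A 1.5 mm bead on the notch's front edge at y = 7.5 mm holds the parked stem in: draw back a little to pass it.
- knob_grip (a point): Middle of the black pull knob, 52 mm above the bench: upright round grip 16 mm in diameter (19 mm at its top rim), 37 to 67 mm above the bench, on an 8 mm steel stem. As found at x = -75 mm, y = 0 in the feeder frame; it moves with the follower's travel and its own sideways shift. Follower and knob together weigh 0.45 kg.
- loose_vial_mid (a point): Centre (32.5 mm above the base) of the glass vial with white cap that stands alone on the open bench, left or right of the feeder: 24 mm in diameter, 65 mm high, cap over the top 13 mm, 20 to 45 g, z along its axis. In the track its centre is 38.5 mm above the bench; finally near x = 24 mm, y = 0 in the feeder frame.
- track_vial_mid (a point): Centre of the like vial that already stands in the track against the end stop, at x = 48 mm, y = 0 in the feeder frame, centre 38.5 mm above the bench.
- jar_mid (a point): Centre of a bystander: squat specimen jar 48 mm in diameter, 57 mm high, standing on the other side of the feeder from the loose vial. To be left alone.
- bottle_mid (a point): Centre of a bystander: reagent bottle 60 mm in diameter, 118 mm high, behind the feeder to the left. To be left alone.
- timer_mid (a point): Centre of a bystander: small bench timer 62 x 62 x 22 mm, behind the feeder to the right. To be left alone.
- slot_mid (a point): Point on the feeder at x = -90 mm, y = 0, z = 32 mm: top of the steel gate plate (60 mm wide) that lies over the rear of the channel. Its straight slot, 12 mm wide, runs along x; at the slot's rear end a notch 14 mm wide opens to +y, making an L. The plate is set at a different place along x each time: the slot ends at a follower travel of 40 to 70 mm. Feel for it; not over 16 N on the plate.

How it is judged:
On the way, in this order (a step that is already met when the one before it is completed fails the run):
1. the follower is parked: stem in the notch, knob let go (value of joint follower above 0.03 m and value of joint knob above 0.01 m and contact force between the fingers and feeder below 0.1 N), for 0.3 s.
2. the loose vial stands in the track, let go, with the follower still parked (x of loose_vial_mid in the frame of feeder between -0.012 and 0.04 m and y of loose_vial_mid in the frame of feeder between -0.005 and 0.005 m and z of loose_vial_mid in the frame of feeder below 0.042 m and angle between loose_vial_mid's own z axis and vertical below 0.15 rad and value of joint follower above 0.03 m and value of joint knob above 0.01 m and contact force between the fingers and loose_vial below 0.05 N), for 0.2 s.
At the end, for the whole second after the job is handed in: Both vials stand upright (within about 9 degrees) on the floor of the track, the first still against the end stop (within 5 mm), the second behind it, the sprung follower pressing on it (travel 20 to 29 mm), the knob in the straight slot (sideways less than 4 mm), everything at rest (x of loose_vial_mid in the frame of feeder between -0.012 and 0.04 m and y of loose_vial_mid in the frame of feeder between -0.005 and 0.005 m and z of each of loose_vial_mid, track_vial_mid in the frame of feeder below 0.042 m and angle between each of loose_vial_mid, track_vial_mid's own z axis and vertical below 0.15 rad and x of track_vial_mid in the frame of feeder between 0.043 and 0.053 m and value of joint follower between 0.02 and 0.029 m and value of joint knob below 0.004 m and contact force between feeder and loose_vial above 2 N and linear speed of each of loose_vial, track_vial below 0.02 m/s); the robot touches nothing.
It fails at once if the stem is forced against the gate plate (more than 16 N) (contact force between follower and gate above 16 N).
It fails at once if the follower snaps forward (faster than 0.35 m/s) (velocity of joint follower below -0.35 m/s).
It fails at once if a vial is tipped over (angle between any of loose_vial_mid, track_vial_mid's own z axis and vertical above 0.7 rad).
It fails at once if a bystander is displaced by more than 20 mm (distance of any of jar_mid, bottle_mid, timer_mid from where it was at the start of the episode above 0.02 m).
It also fails if it takes over 72 s, if anything falls off the work surface, if the arm or the gripper's body presses on something with over 40 N, if the wrist force passes 120 N, or if a joint passes its speed limit or range.

## Working session

There is one attempt and no reset: what is moved stays moved. The work goes in short steps, Python scripts to look and compute and a tool call to move; the robot and the scene stay as the last step left them, time stands still between calls to the robot, and variables do not carry over. Pictures are saved under pics/ and viewed, and the job is handed in when it is done.

Besides the shell and the picture viewer there is one more tool, called after "Emit:" as name(argument=value, ...), one argument or row to a line, values as JSON. drive_tool: Moves the arm, as the interface text tells. Its arguments: {"type":"object","properties":{"increments":{"type":"array","items":{"type":"array","items":{"type":"array","items":{"type":"number"}}}},"jaw":{"type":"number"},"grip_force":{"type":"number"}},"required":["increments"]}

```bash
ls; mkdir -p pics; python3 - <<'E'
from station import arm,capture,camera_info
import cv2,numpy as np
o=arm.get_obs();print(o)
for n in("side","top","wrist"):
    p,d=capture(n);cv2.imwrite(f"pics/{n}0.png",p[:,:,::-1]);np.savez(f"pics/{n}0.npz",p=p,d=d)
    i=camera_info(n);print(n,i)
E
```

```text
pics
{'t': 0.0, 'q': array([ 1.07478042,  0.41188747, -0.0127046 ,  1.59703488,  0.00557751,
        1.13428208, -0.08216724]), 'dq': array([ 6.90471893e-04,  4.79940258e-04, -9.81913696e-04, -1.29919506e-03,
        9.53162471e-05,  9.71913319e-04, -2.35614429e-03]), 'tau': array([ 1.68254996e-03, -5.87956274e+01,  6.42739814e-01, -2.91079473e+01,
       -5.37164428e-02,  1.84442714e-02,  1.66024042e-04]), 'tool_pos': array([ 0.25904596, -0.56820619,  0.20172063]), 'orientation': array([ 8.41106710e-01, -5.40868635e-01, -6.87297312e-04, -3.85953154e-04]), 'ft_force': array([0.13654381, 0.11092809, 0.14862572]), 'wrist_torque': array([-0.03995167,  0.00866188,  0.0017296 ]), 'grip_width': 0.08799617672568205}
side {'fovy': 51.81121490057833, 'cx': 319.8985773380585, 'cy': 198.05348367090045, 'pose': array([[-0.89881547,  0.22353532, -0.37704472,  0.28462303],
       [-0.43792505, -0.49479152,  0.75060176,  0.68888971],
       [-0.01877252,  0.8397698 ,  0.54261798,  0.56434345],
       [ 0.        ,  0.        ,  0.        ,  1.        ]])}
top {'fovy': 44.17038845449787, 'cx': 313.14236087488786, 'cy': 189.7860945345912, 'pose': array([[ 0.10345055,  0.97295648, -0.20652763,  0.41238277],
       [-0.99462971,  0.10054458, -0.02454631, -0.01738866],
       [-0.00311726,  0.20795785,  0.97813282,  1.12964521],
       [ 0.        ,  0.        ,  0.        ,  1.        ]])}
wrist {'fovy': 65.70646984690485, 'cx': 320.93628173232077, 'cy': 196.57658768082098, 'tool_from_camera': array([[ 9.99999853e-01, -3.70606469e-04,  3.95583229e-04,
        -9.12287063e-04],
       [-2.51770936e-04, -9.63829548e-01, -2.66519302e-01,
        -7.40342451e-02],
       [ 4.80048583e-04,  2.66519163e-01, -9.63829500e-01,
        -1.81840609e-01],
       [ 0.00000000e+00,  0.00000000e+00,  0.00000000e+00,
         1.00000000e+00]])}
```

View pics/top0.png

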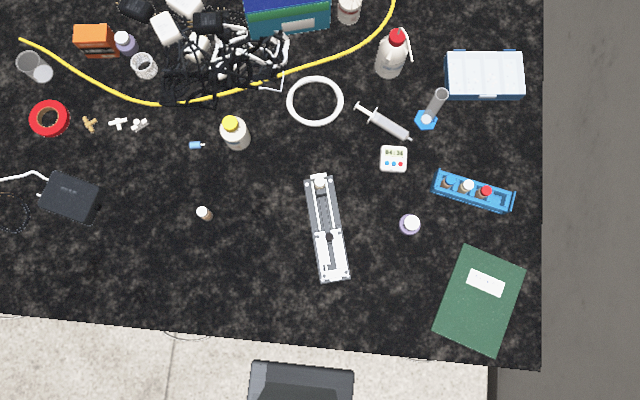

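View pics/side0.png

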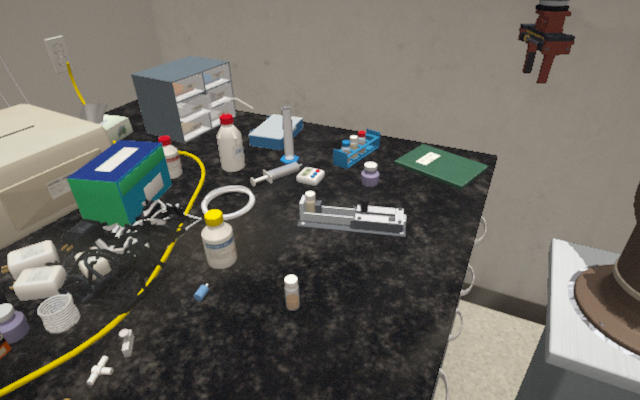

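The top view shows the feeder running from about (334,280) up to (318,175), with the knob at (329,237). The loose vial is at (204,213), left of the feeder. The jar is at (410,224), the timer at (394,158) and the bottle at (234,132). Next I'll zoom in and measure.

```bash
cat > h.py <<'E'
import numpy as np,cv2
from station import arm,capture,camera_info
from scipy.spatial.transform import Rotation as R
def ray(n,u,v,i=None,T=None):
    i=i or camera_info(n)
    f=200/np.tan(np.radians(i['fovy']/2)); x=(u-i['cx']);y=(v-i['cy'])
    if n=='wrist':
        r=np.hypot(x,y);th=r/f
        d=np.array([np.sin(th)*x/r,-np.sin(th)*y/r,-np.cos(th)]);M=T@i['tool_from_camera']
    else: d=np.array([x/f,-y/f,-1]);M=i['pose']
    return M[:3,3],M[:3,:3]@d
def onz(n,u,v,z,**k):
    o,d=ray(n,u,v,**k);return o+d*(z-o[2])/d[2]
def tri(*rays):
    A=np.zeros((3,3));b=np.zeros(3)
    for o,d in rays:
        d=d/np.linalg.norm(d);P=np.eye(3)-np.outer(d,d);A+=P;b+=P@o
    p=np.linalg.solve(A,b);return p,[np.linalg.norm((np.eye(3)-np.outer(d,d)/(d@d))@(p-o)) for o,d in rays]
def toolT(o):
    T=np.eye(4);T[:3,:3]=R.from_quat(o['orientation']).as_matrix();T[:3,3]=o['tool_pos'];return T
E
python3 - <<'E'
import cv2,numpy as np
p=cv2.imread('pics/top0.png')
c=cv2.resize(p[165:290,190:430],None,fx=3.3,fy=3.3,interpolation=cv2.INTER_CUBIC);cv2.imwrite('pics/topc.png',c)
p=cv2.imread('pics/side0.png')
c=cv2.resize(p[160:320,270:420],None,fx=3.7,fy=3.7,interpolation=cv2.INTER_CUBIC);cv2.imwrite('pics/sidec.png',c)
E
```

```text
(no output)
```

View pics/topc.png

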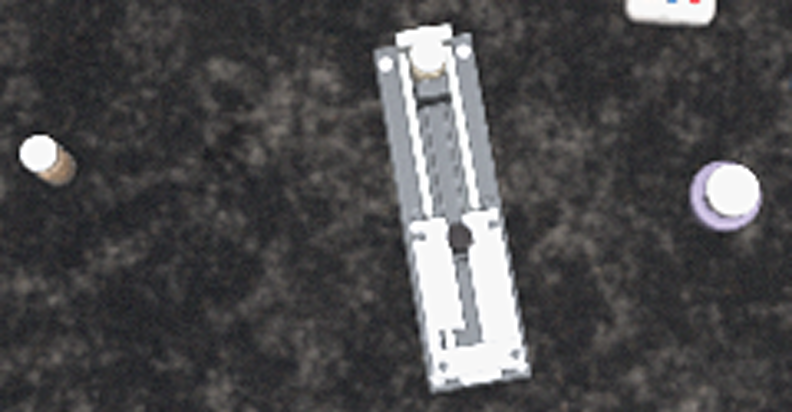

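View pics/sidec.png

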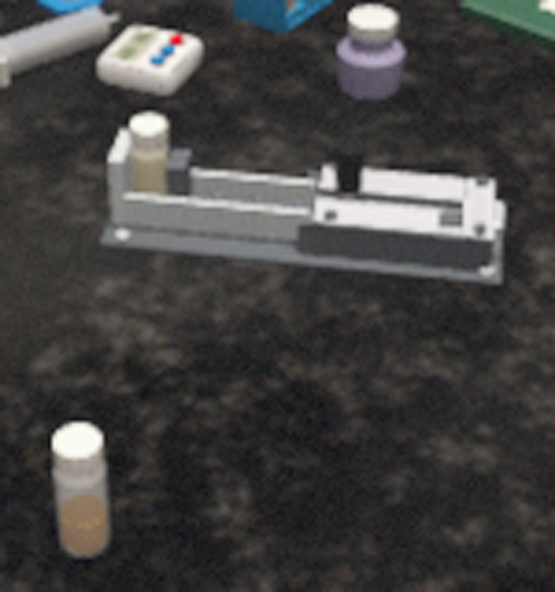

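View pics/wrist0.png

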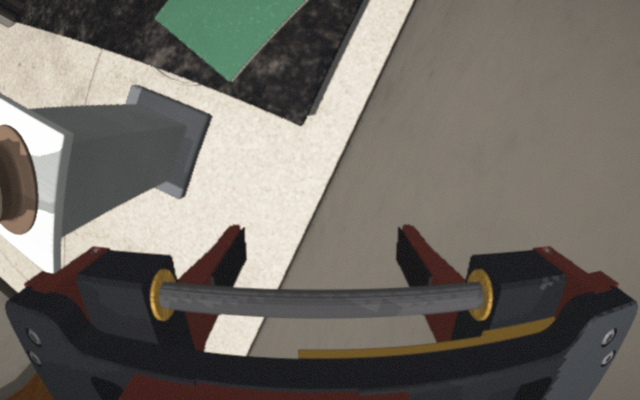

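```bash
python3 - <<'E'
from h import *
c=lambda u,v:(190+u/3.3,165+v/3.3)
s=lambda u,v:(270+u/3.7,160+v/3.7)
P={}
for n,uv,z in[('knobtop',(460,235),.067),('trackcap',(428,56),.071),('loosecap',(40,153),.065),('bFL',(376,48),.004),('bFR',(469,35),.004),('bNL',(432,391),.004),('bNR',(530,375),.004),('slotend c',(468,345),.032),('notch far corner? ',(452,333),.032)]:
    P[n]=onz('top',*c(*uv),z);print(n,P[n].round(4))
print('side')
for n,uv,z in[('knobtop',(348,157),.067),('trackcap',(149,123),.071),('loosecap',(77,440),.065)]:
    q=onz('side',*s(*uv),z);print(n,q.round(4))
d=P['trackcap']-P['knobtop'];print(np.linalg.norm(d[:2]),np.degrees(np.arctan2(d[1],d[0])))
for a,b in(('bFL','bNL'),('bFR','bNR')):
    d=P[a]-P[b];print(np.linalg.norm(d[:2]),np.degrees(np.arctan2(d[1],d[0])))
E
```

```text
knobtop [ 0.5384 -0.0363  0.067 ]
trackcap [ 0.6549 -0.0034  0.071 ]
loosecap [0.5642 0.2461 0.065 ]
bFL [0.6723 0.0349 0.004 ]
bFR [ 0.6885 -0.03    0.004 ]
bNL [ 0.438  -0.0287  0.004 ]
bNR [ 0.4556 -0.094   0.004 ]
slotend c [ 0.4699 -0.0493  0.032 ]
notch far corner?  [ 0.4767 -0.0379  0.032 ]
side
knobtop [ 0.5346 -0.0229  0.067 ]
trackcap [ 0.6559 -0.0026  0.071 ]
loosecap [0.5651 0.2487 0.065 ]
0.12109322252150646 15.761337411777502
0.24268957228412344 15.188161372106462
0.241556184293871 15.383609712484256
```

```bash
cat >> h.py <<'E'
YAW=np.radians(15.3);ORG=np.array([.6095,-.016])
fx=np.array([np.cos(YAW),np.sin(YAW)]);fy=np.array([-fx[1],fx[0]])
def f2w(x,y,z): return np.r_[ORG+x*fx+y*fy,z]
def w2f(p): d=np.asarray(p)[:2]-ORG;return np.r_[d@fx,d@fy,p[2]]
def Rd(a=0): # tool down, x=-fy rotated by a deg
    x=np.r_[-fy,0];z=np.array([0,0,-1.]);M=np.c_[x,np.cross(z,x),z]
    return M@R.from_rotvec([0,0,np.radians(a)]).as_matrix()
def need(p,M=None,o=None):
    o=o or arm.get_obs();T=toolT(o);M=Rd() if M is None else M
    s=T[:3,:3].T@(p-T[:3,3])*1000;r=np.degrees(R.from_matrix(T[:3,:3].T@M).as_rotvec())
    print('shift mm',s.round(1),'turn',r.round(2));return s,r
def st():
    o=arm.get_obs();T=toolT(o);f=w2f(o['tool_pos'])*1000
    print('t',round(o['t'],2),'feeder mm',f.round(1),'F world',o['ft_force'].round(2),'F feeder',np.round([o['ft_force'][:2]@fx,o['ft_force'][:2]@fy],2),'w',round(o['grip_width']*1000,1))
    need(o['tool_pos'],o=o)
    return o
E
python3 -c "
from h import *
need(f2w(-.1,0,.2))"
```

```text
shift mm [-373.2 -449.3    2.3] turn [0.01 0.07 9.21]
```

Emit:
drive_tool(
  increments=[
    [[-25,-30,0,0,0,0],[-53,-64,0,0,0,0],[-81,-98,0,0,0,0],[-109,-132,0,0,0,0],[-137,-166,0,0,0,0]],
  ],
  jaw=-0.2,
)

```text
t: 0.65
tool_pos: [0.3538, -0.3734, 0.2024]
orientation: [0.841, -0.541, -0.0, 0.0]
ft_force: [1.7, -0.6, 0.3]
grip_width: 0.0508
```

Emit:
drive_tool(
  increments=[
    [[-28,-34,0,0,0,0],[-56,-68,0,0,0,0],[-84,-102,0,0,0,0],[-112,-136,0,0,0,0],[-140,-170,0,0,0,0]],
  ],
)

```text
t: 1.15
tool_pos: [0.4504, -0.1756, 0.2026]
orientation: [0.841, -0.541, 0.0, 0.0]
ft_force: [1.0, 0.0, -1.0]
grip_width: 0.0356
```

Emit:
drive_tool(
  increments=[
    [[-28,-34,0,0,0,3],[-55,-66,0,0,0,6],[-80,-95,0,0,0,9.2],[-93,-110,0,0,0,9.2],[-96,-113,0,0,0,9.2]],
  ],
)

```text
t: 1.65
tool_pos: [0.5136, -0.0401, 0.2023]
orientation: [0.796, -0.605, -0.0, -0.0]
ft_force: [-1.0, -0.4, 0.8]
grip_width: 0.0351
```

```bash
python3 - <<'E'
from h import *
o=st();need(f2w(-.1,0,.2));np.save('pics/w1.npy',toolT(o))
p,d=capture('wrist');cv2.imwrite("pics/w1.png",p[:,:,::-1])
E
```

```text
t 1.65 feeder mm [-98.8   2.  202.3] F world [-1.05 -0.44  0.76] F feeder [-1.13 -0.15] w 35.1
shift mm [0. 0. 0.] turn [-0.01  0.06  0.27]
shift mm [2.  1.2 2.3] turn [-0.01  0.06  0.27]
```

View pics/w1.png

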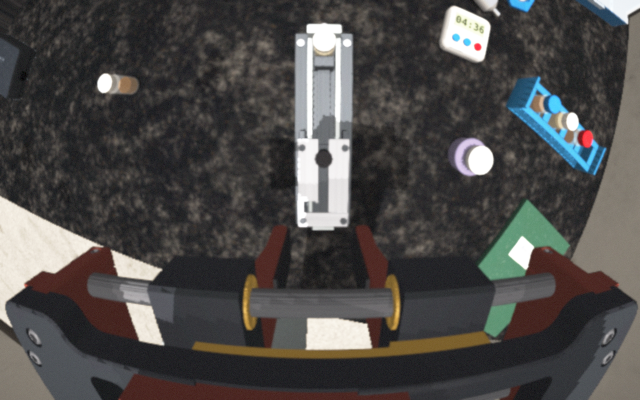

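```bash
python3 - <<'E'
import cv2
p=cv2.imread('pics/w1.png')
cv2.imwrite('pics/w1c.png',cv2.resize(p[15:235,280:370],None,fx=2.7,fy=2.7,interpolation=cv2.INTER_CUBIC))
cv2.imwrite('pics/w1d.png',cv2.resize(p[130:235,280:370],None,fx=5.6,fy=5.6,interpolation=cv2.INTER_CUBIC))
E
```

```text
(no output)
```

View pics/w1c.png

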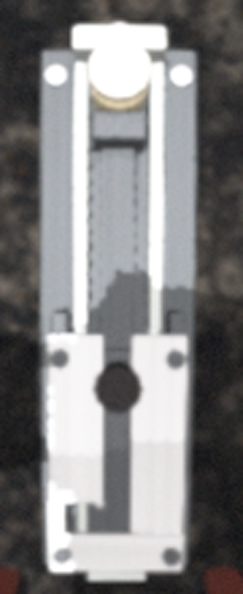

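View pics/w1d.png

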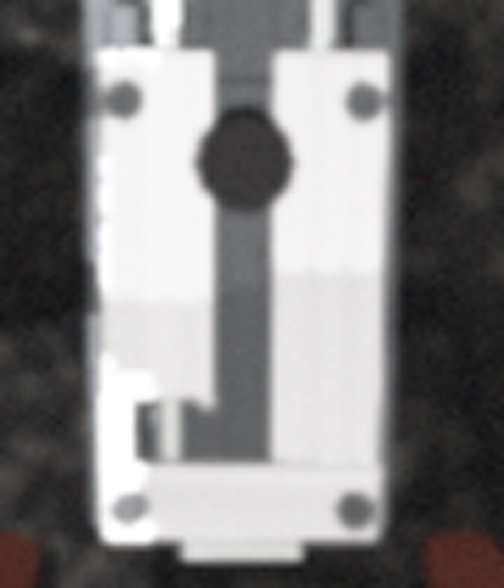

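```bash
python3 - <<'E'
from h import *
T=np.load('pics/w1.npy');k=dict(T=T)
d=lambda u,v:(280+u/5.6,130+v/5.6)
c=lambda u,v:(280+u/2.7,15+v/2.7)
for n,uv,z in[('knob',d(245,158),.067),('slotend',d(243,463),.032),('slotL',d(216,300),.032),('slotR',d(272,300),.032),('slotLb',d(214,390),.032),('slotRb',d(271,440),.032),('notchfront',d(180,403),.032),('cap',c(119,68),.071),('bFL',c(41,51),.004),('bFR',c(197,51),.004),('loosecap',(104,84),.065)]:
    q=onz('wrist',*uv,z,**k);print(n,q.round(4),(w2f(q)*1000).round(1))
E
```

```text
knob [ 0.5403 -0.0343  0.067 ] [-71.6   0.6  67. ]
slotend [ 0.4721 -0.0533  0.032 ] [-142.3    0.3   32. ]
slotL [ 0.505  -0.0382  0.032 ] [-106.6    6.2   32. ]
slotR [ 0.5082 -0.0494  0.032 ] [-106.5   -5.5   32. ]
slotLb [ 0.4861 -0.043   0.032 ] [-126.1    6.5   32. ]
slotRb [ 0.4787 -0.0576  0.032 ] [-137.1   -5.6   32. ]
notchfront [ 0.4814 -0.0368  0.032 ] [-129.    13.7   32. ]
cap [ 0.6576 -0.0018  0.071 ] [50.1  1.  71. ]
bFL [0.6721 0.038  0.004 ] [74.7 35.6  4. ]
bFR [ 0.6912 -0.0295  0.004 ] [ 75.3 -34.6   4. ]
loosecap [0.565  0.2484 0.065 ] [ 26.9 266.8  65. ]
```

```bash
cat >> h.py <<'E'
ORG=ORG+.0022*fx+.0006*fy
E
python3 -c "
from h import *
need(f2w(-.075,0,.048))"
```

```text
shift mm [  0.5 -26.8 154.3] turn [0.02 0.04 0.19]
```

Emit:
drive_tool(
  increments=[
    [[0.5,-20,20,0,0,0.2],[0.5,-27,50,0,0,0.2],[0.5,-27,75,0,0,0.2],[0.5,-27,85,0,0,0.2],[0.5,-27,85,0,0,0.2]],
  ],
)

```text
t: 2.2
tool_pos: [0.5378, -0.0379, 0.1164]
orientation: [0.793, -0.609, -0.001, 0.001]
ft_force: [0.9, 0.1, 0.9]
grip_width: 0.0351
```

```bash
python3 - <<'E'
from h import *
o=st();need(f2w(-.075,0,.048));np.save('pics/w2.npy',toolT(o))
p,d=capture('wrist');cv2.imwrite("pics/w2.png",p[:,:,::-1])
E
```

```text
t 2.2 feeder mm [-77.1  -2.8 116.4] F world [0.88 0.08 0.9 ] F feeder [ 0.87 -0.15] w 35.1
shift mm [0. 0. 0.] turn [ 0.17  0.02 -0.28]
shift mm [-2.8 -2.3 68.4] turn [ 0.17  0.02 -0.28]
```

View pics/w2.png

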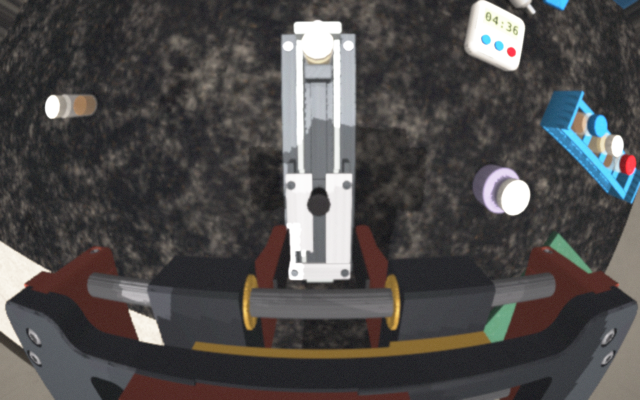

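```bash
python3 - <<'E'
from h import *
st()
T=np.load('pics/w2.npy')
for n,uv,z in[('knob',(318.2,202.5),.067),('cap',(317.5,44),.071)]:
    q=onz('wrist',*uv,z,T=T);print(n,q.round(4),(w2f(q)*1000).round(1))
need(f2w(-.075,0,.048))
E
python3 - <<'E'
import cv2
p=cv2.imread('pics/w2.png')
cv2.imwrite('pics/w2d.png',cv2.resize(p[160:290,270:370],None,fx=4.5,fy=4.5,interpolation=cv2.INTER_CUBIC))
E
```

```text
t 2.25 feeder mm [-76.1  -2.7 117.6] F world [ 0.02 -0.67 -0.89] F feeder [-0.16 -0.65] w 34.9
shift mm [0. 0. 0.] turn [ 0.06 -0.01 -0.26]
knob [ 0.5418 -0.0334  0.067 ] [-72.1   0.5  67. ]
cap [ 0.6577 -0.0019  0.071 ] [48.   0.3 71. ]
shift mm [-2.7 -1.1 69.6] turn [ 0.06 -0.01 -0.26]
```

View pics/w2d.png

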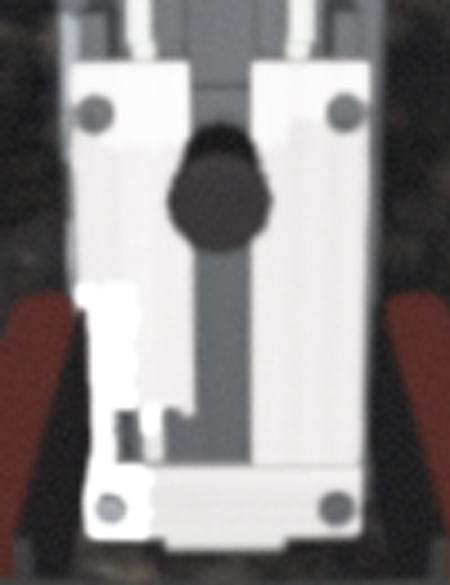

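Emit:
drive_tool(
  increments=[
    [[-3,-1,20,0,0,-0.3],[-3,-1,40,0,0,-0.3],[-3,-1,58,0,0,-0.3],[-3,-1,68,0,0,-0.3],[-3,-1,69,0,0,-0.3]],
  ],
)

```text
t: 2.75
tool_pos: [0.5393, -0.0337, 0.0486]
orientation: [0.795, -0.606, -0.0, 0.0]
ft_force: [-0.1, 0.9, 0.7]
grip_width: 0.0354
```

Emit:
drive_tool(
  increments=[
    [[0,0,0,0,0,0],[0,0,0,0,0,0],[0,0,0,0,0,0],[0,0,0,0,0,0],[0,0,0,0,0,0]],
  ],
  jaw=-1,
  grip_force=20,
)

```text
t: 3.25
tool_pos: [0.5396, -0.0332, 0.0489]
orientation: [0.796, -0.606, 0.0, -0.0]
ft_force: [0.0, -0.5, 0.0]
grip_width: 0.001
```

```bash
python3 - <<'E'
from h import *
st()
E
```

```text
t 3.25 feeder mm [-74.2   1.2  48.9] F world [ 0.   -0.5   0.02] F feeder [-0.13 -0.49] w 1.0
shift mm [0. 0. 0.] turn [-0.03 -0.01  0.11]
```

```bash
python3 - <<'E'
from h import *
o=st();np.save('pics/w3.npy',toolT(o))
a,_=capture('wrist');b,_=capture('side');c,_=capture('top')
cv2.imwrite("pics/w3.png",a[:,:,::-1]);
s=cv2.resize(b[150:250,280:430,::-1],None,fx=4,fy=4,interpolation=2);cv2.imwrite("pics/s3.png",s);
E
```

```text
t 3.25 feeder mm [-74.2   1.2  48.9] F world [ 0.   -0.5   0.02] F feeder [-0.13 -0.49] w 1.0
shift mm [0. 0. 0.] turn [-0.03 -0.01  0.11]
```

View pics/w3.png

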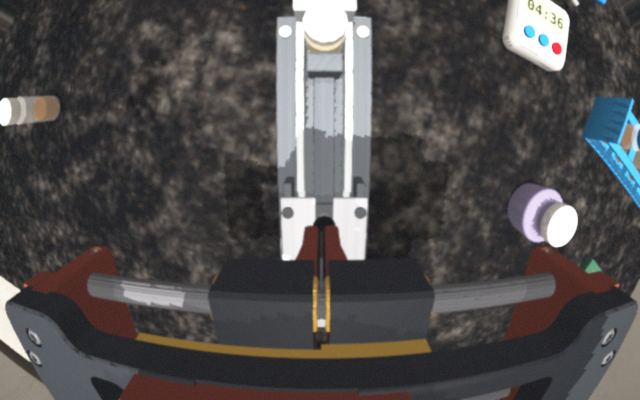

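View pics/s3.png

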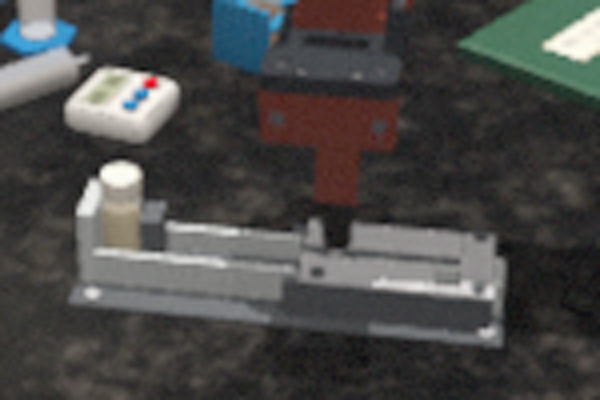

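```bash
python3 - <<'E'
from h import *
print(arm.nose_length,[a for a in dir(arm) if a[0]!='_'])
c,_=capture('side');print(_.shape)
i=camera_info('side');Mi=np.linalg.inv(i['pose']);f=200/np.tan(np.radians(i['fovy']/2))
def pr(p):
    q=Mi@np.r_[p,1];return (i['cx']+f*q[0]/-q[2]).round(1),(i['cy']-f*q[1]/-q[2]).round(1)
o=arm.get_obs();p=o['tool_pos']
for dz in(-.011,0,.008,.02,.03):print(dz,pr(p+[0,0,dz]))
for z in(.037,.052,.067):print('knob',z,pr(f2w(-.075,0,z)))
print('d',_[195:216:2,355:372:2].round(3))
cv2.imwrite("pics/s3b.png",cv2.resize(c[180:230,330:400,::-1],None,fx=8,fy=8,interpolation=cv2.INTER_NEAREST))
E
```

```text
0.011 ['Unreachable', 'close_job', 'get_obs', 'nose_length']
(400, 640)
-0.011 (np.float64(363.2), np.float64(210.6))
0 (np.float64(363.3), np.float64(206.5))
0.008 (np.float64(363.5), np.float64(203.5))
0.02 (np.float64(363.7), np.float64(199.0))
0.03 (np.float64(363.9), np.float64(195.2))
knob 0.037 (np.float64(363.5), np.float64(210.5))
knob 0.052 (np.float64(363.8), np.float64(205.0))
knob 0.067 (np.float64(364.0), np.float64(199.3))
d [[1.05  1.047 0.892 0.892 0.89  0.889 0.89  1.052 1.049]
 [1.045 1.043 0.896 0.894 0.893 0.893 0.891 1.044 1.039]
 [1.031 1.035 0.897 0.896 0.894 0.896 0.897 1.034 1.032]
 [1.027 1.026 1.028 0.907 0.899 0.899 0.897 1.027 1.024]
 [1.021 1.02  1.02  0.91  0.903 0.904 0.913 1.02  1.017]
 [1.008 0.955 1.009 0.912 0.907 0.909 0.913 1.011 1.01 ]
 [0.952 0.949 0.945 0.915 0.907 0.912 0.92  0.947 0.945]
 [0.955 0.944 0.94  0.916 0.915 0.918 0.939 0.937 0.939]
 [0.958 0.938 0.936 0.918 0.92  0.919 0.934 0.935 0.935]
 [0.954 0.955 0.948 0.947 0.926 0.946 0.944 0.956 0.95 ]
 [0.923 0.923 0.92  0.922 0.919 0.92  0.922 0.92  0.918]]
```

View pics/s3b.png

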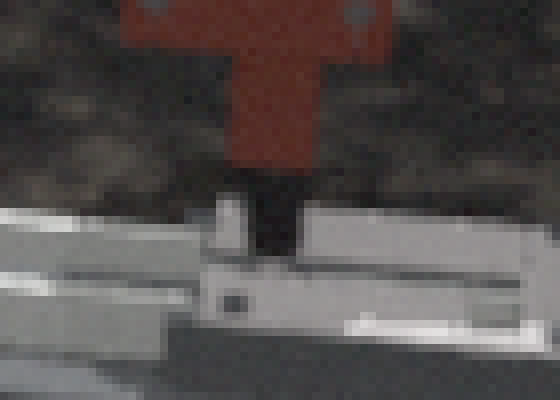

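```bash
python3 - <<'E'
from h import *
p,d=capture('side')
for u,v in[(364,196),(364,198),(364,200),(364,201),(364,203),(364,205),(364,207),(364,209),(364,211)]:
    o,r=ray('side',u,v);q=o+r*d[v,u];print(u,v,p[v,u],q.round(4),(w2f(q)*1000).round(1))
st()
E
```

```text
364 196 [84 46 40] [ 0.5362 -0.025   0.0821] [-75.3  10.1  82.1]
364 198 [86 46 44] [ 0.5355 -0.0237  0.0778] [-75.6  11.5  77.8]
364 200 [72 31 28] [ 0.5355 -0.0242  0.0724] [-75.8  11.1  72.4]
364 201 [52 33 34] [ 0.5357 -0.0252  0.0691] [-75.8  10.   69.1]
364 203 [37 28 33] [ 0.5361 -0.027   0.0627] [-75.9   8.2  62.7]
364 205 [28 28 29] [ 0.5359 -0.0269  0.0575] [-76.1   8.4  57.5]
364 207 [31 32 30] [ 0.5363 -0.0287  0.0509] [-76.2   6.5  50.9]
364 209 [31 33 30] [ 0.5359 -0.0282  0.046 ] [-76.4   7.1  46. ]
364 211 [30 31 34] [ 0.5359 -0.029   0.0401] [-76.6   6.3  40.1]
t 3.5 feeder mm [-74.3   1.3  48.6] F world [-0.24  0.58  0.28] F feeder [-0.07  0.62] w 0.4
shift mm [0. 0. 0.] turn [ 0.   -0.    0.11]
```

```bash
cat >> h.py <<'E'
def prw(pt):  # tool-frame point -> wrist px
    i=camera_info('wrist');M=np.linalg.inv(i['tool_from_camera']);q=M@np.r_[pt,1]
    f=200/np.tan(np.radians(i['fovy']/2));x,y,z=q[0],-q[1],-q[2];r=np.hypot(x,y);th=np.arctan2(r,z)
    return np.array([i['cx']+f*th*x/r,i['cy']+f*th*y/r]).round(1)
E
python3 - <<'E'
from h import *
for z in(-.03,-.02,-.01,0,.011):print(z,[prw([s*.044,y,z]) for s in(-1,1) for y in(-.01,.01)])
T=toolT(arm.get_obs());Ti=np.linalg.inv(T)
for z in(.037,.067):print('knob',prw((Ti@np.r_[f2w(-.075,0,z),1])[:3]))
print('tip closed',prw([0,0,.011]),prw([0,-.01,-.02]))
p,d=capture('wrist');cv2.imwrite("pics/w3b.png",cv2.resize(p[190:290,270:370,::-1],None,fx=6,fy=6,interpolation=cv2.INTER_NEAREST))
E
```

```text
-0.03 [array([242. , 235.4]), array([245.3, 267.8]), array([404.1, 235.4]), array([400.6, 267.7])]
-0.02 [array([246.1, 228.8]), array([249. , 259.9]), array([399.8, 228.7]), array([396.7, 259.8])]
-0.01 [array([249.8, 222.7]), array([252.3, 252.7]), array([395.9, 222.7]), array([393.2, 252.6])]
0 [array([253.2, 217.3]), array([255.4, 246.1]), array([392.3, 217.3]), array([390., 246.])]
0.011 [array([256.6, 211.8]), array([258.5, 239.5]), array([388.8, 211.8]), array([386.7, 239.4])]
knob [324.6 226.9]
knob [325.2 245.6]
tip closed [322.7 226.3] [323.  229.4]
```

View pics/w3b.png

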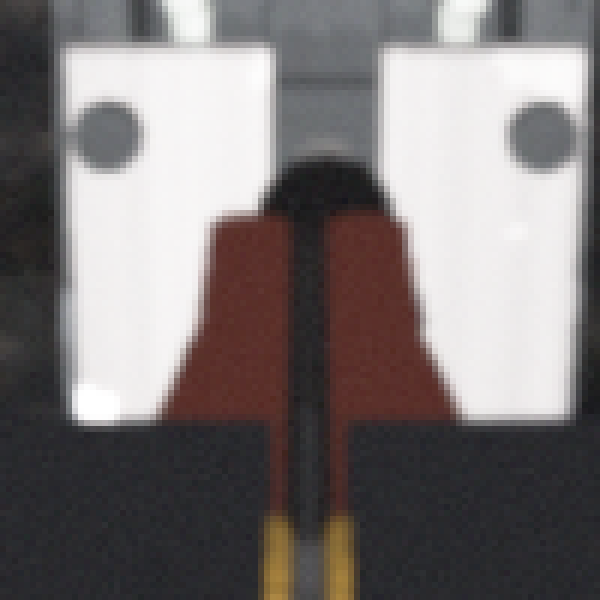

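The fingers shut on nothing, with an opening of about 0.4 mm. The side depth and the wrist view both put the real fingertips near z = 0.069, just above the knob. That is about 20 mm behind the TCP, not 11 mm ahead of it as stated. I'll confirm this and find where the gripper body starts before going lower.

```bash
python3 - <<'E'
from h import *
p,d=capture('side');o=arm.get_obs();print(o['tool_pos'])
for u,v in[(350,185),(356,184),(364,186),(372,186),(376,186),(364,188),(364,190),(364,194),(364,199),(364,200),(361,200),(367,200)]:
    oo,r=ray('side',u,v);q=oo+r*d[v,u];print(u,v,p[v,u],(w2f(q)*1000).round(1),'tool z',round((o['tool_pos'][2]-q[2])*1000,1))
E
```

```text
[ 0.53938805 -0.03318794  0.0484931 ]
350 185 [76 45 39] [-52.5  82.7 151. ] tool z -102.5
356 184 [84 46 38] [-64.2  83.8 155. ] tool z -106.5
364 186 [81 45 34] [-79.6  82.8 151.3] tool z -102.8
372 186 [84 45 36] [-95.   84.  153.5] tool z -105.0
376 186 [81 38 30] [-102.5   81.7  152.8] tool z -104.3
364 188 [81 39 28] [-74.8  13.7 104.5] tool z -56.0
364 190 [82 42 33] [-74.9  13.1  99.2] tool z -50.7
364 194 [82 43 38] [-75.1  10.9  87.7] tool z -39.2
364 199 [83 46 38] [-75.9  14.1  77. ] tool z -28.5
364 200 [78 44 36] [-75.7   9.9  71.7] tool z -23.2
361 200 [71 44 40] [-69.3  11.7  72.1] tool z -23.6
367 200 [83 45 37] [-82.2   9.4  72. ] tool z -23.5
```

Emit:
drive_tool(
  increments=[
    [[0.5,0,0,0,0,0],[0.8,0,0,0,0,0],[0.8,0,0,0,0,0],[0.8,0,0,0,0,0],[0.8,0,0,0,0,0]],
  ],
  jaw=-0.2,
)

```text
t: 4.1
tool_pos: [0.5396, -0.034, 0.0485]
orientation: [0.796, -0.606, 0.0, 0.0]
ft_force: [0.3, 0.7, -0.5]
grip_width: 0.0341
```

Emit:
drive_tool(
  increments=[
    [[0,0,8,0,0,0],[0,0,16,0,0,0],[0,0,24,0,0,0],[0,0,29,0,0,0],[0,0,30,0,0,0]],
  ],
)

```text
t: 4.6
tool_pos: [0.539, -0.0339, 0.0175]
orientation: [0.796, -0.606, -0.001, 0.0]
ft_force: [0.4, 0.0, 0.8]
grip_width: 0.0352
```

```bash
python3 - <<'E'
from h import *
st()
p,d=capture('wrist');cv2.imwrite("pics/w4.png",cv2.resize(p[190:290,260:380,::-1],None,fx=5,fy=5,interpolation=cv2.INTER_NEAREST))
E
```

```text
t 4.6 feeder mm [-75.    0.7  17.5] F world [0.44 0.01 0.83] F feeder [ 0.42 -0.1 ] w 35.2
shift mm [0. 0. 0.] turn [0.09 0.03 0.12]
```

View pics/w4.png

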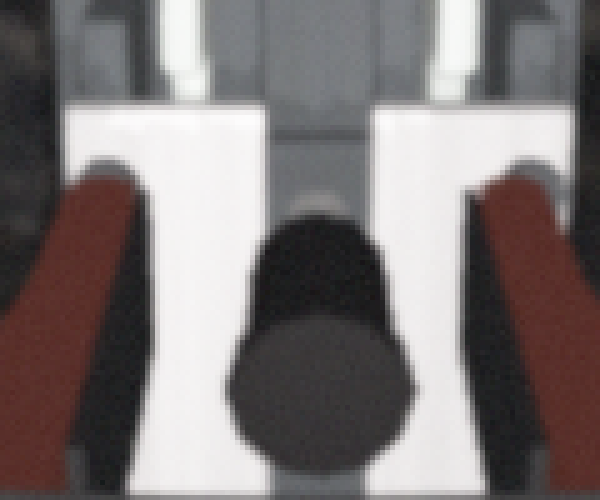

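The knob is now between the fingers, well centred, so I'll close on it.

Emit:
drive_tool(
  increments=[
    [[0.4,0,0,0,0,0],[0.4,0,0,0,0,0],[0.4,0,0,0,0,0],[0.4,0,0,0,0,0],[0.4,0,0,0,0,0]],
  ],
  jaw=-1,
  grip_force=25,
)

```text
t: 5.15
tool_pos: [0.54, -0.0345, 0.0188]
orientation: [0.796, -0.606, 0.0, -0.0]
ft_force: [0.5, -0.4, 0.5]
grip_width: 0.0166
```

Emit:
drive_tool(
  increments=[
    [[0,2,0,0,0,0],[0,4,0,0,0,0],[0,6,0,0,0,0],[0,8,0,0,0,0],[0,10,0,0,0,0]],
  ],
)

```text
t: 5.65
tool_pos: [0.5322, -0.0363, 0.0189]
orientation: [0.796, -0.606, 0.001, -0.002]
ft_force: [6.2, 1.4, -4.4]
grip_width: 0.017
```

```bash
python3 - <<'E'
from h import *
st()
E
```

```text
t 5.65 feeder mm [-82.1   0.2  18.9] F world [ 6.2   1.42 -4.41] F feeder [ 6.35 -0.27] w 17.0
shift mm [0. 0. 0.] turn [-0.25 -0.01  0.14]
```

Emit:
drive_tool(
  increments=[
    [[0,6,0,0,0,0],[0,12,0,0,0,0],[0,18,0,0,0,0],[0,24,0,0,0,0],[0,28,0,0,0,0]],
  ],
)

```text
t: 6.15
tool_pos: [0.5054, -0.0436, 0.019]
orientation: [0.796, -0.606, 0.002, -0.002]
ft_force: [8.4, 2.6, -6.7]
grip_width: 0.017
```

Emit:
drive_tool(
  increments=[
    [[0,3,0,0,0,0],[0,6,0,0,0,0],[0,9,0,0,0,0],[0,12,0,0,0,0],[0,13,0,0,0,0]],
  ],
)

```text
t: 6.65
tool_pos: [0.4932, -0.047, 0.019]
orientation: [0.796, -0.606, 0.002, -0.002]
ft_force: [8.4, 1.9, -7.1]
grip_width: 0.017
```

```bash
python3 - <<'E'
from h import *
st()
p,d=capture('wrist');cv2.imwrite("pics/w5.png",cv2.resize(p[130:290,260:380,::-1],None,fx=4,fy=4,interpolation=2))
p,d=capture('top');cv2.imwrite("pics/t5.png",cv2.resize(p[165:290,270:370,::-1],None,fx=4,fy=4,interpolation=2))
st()
E
```

```text
t 6.65 feeder mm [-122.6    0.2   19. ] F world [ 8.4   1.86 -7.12] F feeder [ 8.6  -0.42] w 17.0
shift mm [0. 0. 0.] turn [-0.31 -0.01  0.15]
t 6.75 feeder mm [-122.6    0.2   18.9] F world [ 8.29  2.4  -6.97] F feeder [8.63 0.13] w 17.1
shift mm [0. 0. 0.] turn [-0.3  -0.    0.15]
```

View pics/w5.png

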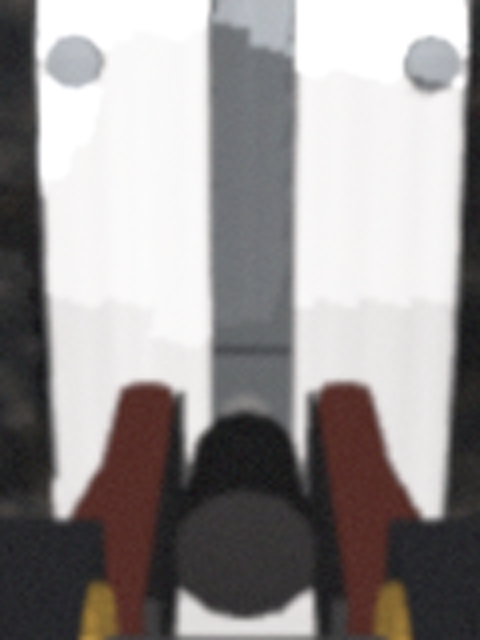

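Emit:
drive_tool(
  increments=[
    [[0,2,0,0,0,0],[0,4,0,0,0,0],[0,6,0,0,0,0],[0,8,0,0,0,0],[0,10,0,0,0,0]],
  ],
)

```text
t: 7.25
tool_pos: [0.484, -0.0495, 0.019]
orientation: [0.796, -0.606, 0.002, -0.002]
ft_force: [9.1, 2.3, -9.2]
grip_width: 0.0173
```

Emit:
drive_tool(
  increments=[
    [[0,1,0,0,0,0],[0,2,0,0,0,0],[0,3,0,0,0,0],[0,3,0,0,0,0],[0,3,0,0,0,0]],
  ],
)

```text
t: 7.75
tool_pos: [0.481, -0.0503, 0.019]
orientation: [0.796, -0.606, 0.002, -0.002]
ft_force: [9.0, 2.4, -7.7]
grip_width: 0.017
```

```bash
python3 - <<'E'
from h import *
st()
E
```

```text
t 7.75 feeder mm [-135.2    0.2   19. ] F world [ 8.99  2.43 -7.75] F feeder [ 9.31 -0.03] w 17.0
shift mm [0. 0. 0.] turn [-0.32 -0.01  0.16]
```

Emit:
drive_tool(
  increments=[
    [[0,0.5,0,0,0,0],[0,1,0,0,0,0],[0,1.5,0,0,0,0],[0,2,0,0,0,0],[0,2,0,0,0,0]],
  ],
)

```text
t: 8.25
tool_pos: [0.4792, -0.0508, 0.019]
orientation: [0.796, -0.606, 0.002, -0.002]
ft_force: [8.6, 2.9, -7.7]
grip_width: 0.0173
```

Emit:
drive_tool(
  increments=[
    [[0,0.5,0,0,0,0],[0,1,0,0,0,0],[0,1.5,0,0,0,0],[0,1.5,0,0,0,0],[0,1.5,0,0,0,0]],
  ],
)

```text
t: 8.75
tool_pos: [0.4778, -0.0512, 0.019]
orientation: [0.796, -0.606, 0.002, -0.002]
ft_force: [8.9, 1.7, -8.5]
grip_width: 0.0172
```

```bash
python3 - <<'E'
from h import *
st()
E
```

```text
t 8.75 feeder mm [-138.5    0.2   19. ] F world [ 8.86  1.72 -8.53] F feeder [ 9.   -0.68] w 17.2
shift mm [0. 0. 0.] turn [-0.34 -0.01  0.16]
```

Travel is about 64 mm and it hasn't stopped yet.

Emit:
drive_tool(
  increments=[
    [[0,0.5,0,0,0,0],[0,1,0,0,0,0],[0,1.5,0,0,0,0],[0,1.5,0,0,0,0],[0,1.5,0,0,0,0]],
  ],
)

```text
t: 9.25
tool_pos: [0.4765, -0.0516, 0.019]
orientation: [0.796, -0.606, 0.002, -0.002]
ft_force: [10.5, 1.9, -9.3]
grip_width: 0.0171
```

Emit:
drive_tool(
  increments=[
    [[0,0.5,0,0,0,0],[0,1,0,0,0,0],[0,1,0,0,0,0],[0,1,0,0,0,0],[0,1,0,0,0,0]],
  ],
)

```text
t: 9.75
tool_pos: [0.4764, -0.0516, 0.0191]
orientation: [0.796, -0.605, 0.002, -0.003]
ft_force: [12.5, 3.6, -11.0]
grip_width: 0.0169
```

```bash
python3 - <<'E'
from h import *
st()
E
```

```text
t 9.75 feeder mm [-140.     0.2   19.1] F world [ 12.53   3.56 -11.02] F feeder [13.03  0.13] w 16.9
shift mm [0. 0. 0.] turn [-0.45 -0.01  0.18]
```

Emit:
drive_tool(
  increments=[
    [[0,-1,0,0,0,0],[0,-2,0,0,0,0],[0,-3,0,0,0,0],[0,-3,0,0,0,0],[0,-3,0,0,0,0]],
  ],
)

```text
t: 10.25
tool_pos: [0.4784, -0.0511, 0.019]
orientation: [0.796, -0.606, 0.002, -0.002]
ft_force: [9.4, 2.4, -8.4]
grip_width: 0.0167
```

Emit:
drive_tool(
  increments=[
    [[-1,0,0,0,0,0],[-2.5,0,0,0,0,0],[-4,0,0,0,0,0],[-5.5,0,0,0,0,0],[-7,0,0,0,0,0]],
  ],
)

```text
t: 10.75
tool_pos: [0.4765, -0.0444, 0.019]
orientation: [0.796, -0.606, 0.002, -0.002]
ft_force: [8.9, 2.2, -8.5]
grip_width: 0.0173
```

```bash
python3 - <<'E'
from h import *
st()
E
```

```text
t 10.75 feeder mm [-138.     7.1   19. ] F world [ 8.86  2.16 -8.48] F feeder [ 9.12 -0.25] w 17.3
shift mm [0. 0. 0.] turn [-0.35 -0.01  0.15]
```

Emit:
drive_tool(
  increments=[
    [[-1.5,0,0,0,0,0],[-3,0,0,0,0,0],[-4.5,0,0,0,0,0],[-6,0,0,0,0,0],[-6.8,0,0,0,0,0]],
  ],
)

```text
t: 11.25
tool_pos: [0.4748, -0.0383, 0.019]
orientation: [0.796, -0.606, 0.002, -0.002]
ft_force: [10.2, -1.6, -9.6]
grip_width: 0.0171
```

```bash
python3 - <<'E'
from h import *
st()
E
```

```text
t 11.25 feeder mm [-138.    13.4   19. ] F world [10.18 -1.61 -9.58] F feeder [ 9.4  -4.24] w 17.1
shift mm [0. 0. 0.] turn [-0.36 -0.04  0.15]
```

Emit:
drive_tool(
  increments=[
    [[0.5,-1,0,0,0,0],[0.8,-2,0,0,0,0],[0.8,-3,0,0,0,0],[0.8,-4,0,0,0,0],[0.8,-5,0,0,0,0]],
  ],
)

```text
t: 11.75
tool_pos: [0.4792, -0.0374, 0.0189]
orientation: [0.796, -0.606, 0.002, -0.002]
ft_force: [5.8, 1.9, -4.7]
grip_width: 0.0171
```

Emit:
drive_tool(
  increments=[
    [[0,-1,0,0,0,0],[0,-1.5,0,0,0,0],[0,-1.5,0,0,0,0],[0,-1.5,0,0,0,0],[0,-1.5,0,0,0,0]],
  ],
)

```text
t: 12.25
tool_pos: [0.4792, -0.0374, 0.0189]
orientation: [0.796, -0.606, 0.001, -0.001]
ft_force: [5.2, 2.5, -3.1]
grip_width: 0.0167
```

```bash
python3 - <<'E'
from h import *
st()
E
```

```text
t 12.25 feeder mm [-133.5   13.1   18.9] F world [ 5.17  2.54 -3.07] F feeder [5.66 1.08] w 16.7
shift mm [0. 0. 0.] turn [-0.14 -0.    0.13]
```

Emit:
drive_tool(
  increments=[
    [[0,-0.7,0,0,0,0],[0,-1.3,0,0,0,0],[0,-1.3,0,0,0,0],[0,-1.3,0,0,0,0],[0,-1.3,0,0,0,0]],
  ],
)

```text
t: 12.75
tool_pos: [0.4793, -0.0375, 0.0187]
orientation: [0.796, -0.606, 0.0, -0.0]
ft_force: [2.4, 2.3, 2.6]
grip_width: 0.0172
```

Emit:
drive_tool(
  increments=[
    [[0,0,0,0,0,0],[0,0,0,0,0,0],[0,0,0,0,0,0],[0,0,0,0,0,0],[0,0,0,0,0,0]],
  ],
  jaw=-0.2,
)

```text
t: 13.25
tool_pos: [0.4789, -0.0378, 0.0184]
orientation: [0.795, -0.606, -0.0, 0.0]
ft_force: [0.1, -0.0, 0.5]
grip_width: 0.0356
```

```bash
python3 - <<'E'
from h import *
st()
p,d=capture('wrist');cv2.imwrite("pics/w6.png",cv2.resize(p[130:290,260:380,::-1],None,fx=4,fy=4,interpolation=2))
E
```

```text
t 13.25 feeder mm [-133.9   12.9   18.4] F world [ 0.15 -0.04  0.48] F feeder [ 0.13 -0.08] w 35.6
shift mm [0. 0. 0.] turn [ 0.03 -0.    0.1 ]
```

View pics/w6.png

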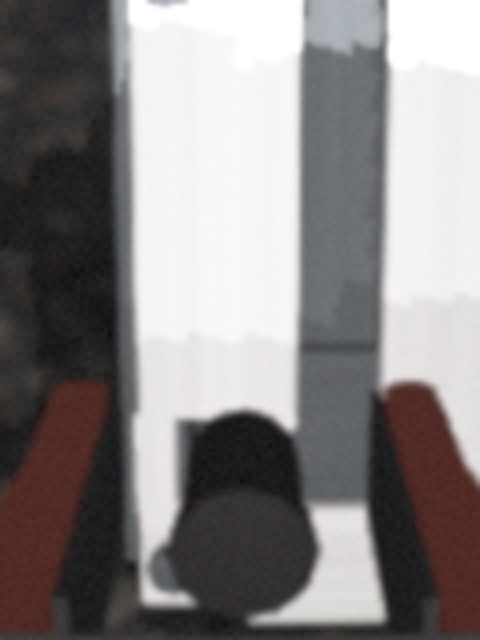

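Parked: the knob stays in the notch after letting go. Next I'll rise and look at the loose vial.

Emit:
drive_tool(
  increments=[
    [[0,0,-10,0,0,0],[0,0,-35,0,0,0],[0,0,-65,0,0,0],[0,0,-95,0,0,0],[0,0,-120,0,0,0]],
  ],
)

```text
t: 13.8
tool_pos: [0.4794, -0.0374, 0.1409]
orientation: [0.796, -0.606, 0.001, -0.0]
ft_force: [0.1, 0.4, -1.0]
grip_width: 0.0351
```

```bash
python3 - <<'E'
from h import *
st();need(np.r_[.54,.245,.13])
p,d=capture('wrist');cv2.imwrite("pics/w7.png",p[:,:,::-1])
E
```

```text
t 13.8 feeder mm [-133.3   13.   140.9] F world [ 0.09  0.38 -1.05] F feeder [0.19 0.34] w 35.1
shift mm [0. 0. 0.] turn [-0.08 -0.02  0.12]
shift mm [-256.2 -133.5   11. ] turn [-0.08 -0.02  0.12]
```

View pics/w7.png

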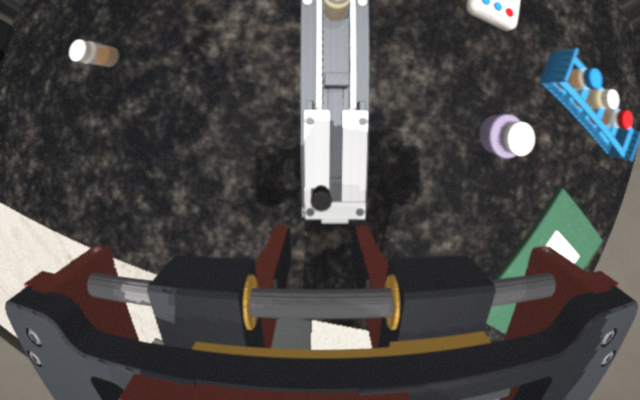

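Follower parked with its block at about (337,80), and the knob sits left in the notch at (321,198). Moving to the vial, with the jaws opened wider.

Emit:
drive_tool(
  increments=[
    [[-28,-14,0,0,0,0],[-58,-30,0,0,0,0],[-88,-45,0,0,0,0],[-118,-61,0,0,0,0],[-148,-77,0,0,0,0]],
  ],
  jaw=0,
)

```text
t: 14.35
tool_pos: [0.5142, 0.1269, 0.1392]
orientation: [0.796, -0.606, 0.0, -0.0]
ft_force: [0.3, 0.5, 0.6]
grip_width: 0.044
```

Emit:
drive_tool(
  increments=[
    [[-28,-15,0,0,0,0],[-56,-30,0,0,0,0],[-84,-45,0,0,0,0],[-104,-56,0,0,0,0],[-108,-57,0,0,0,0]],
  ],
)

```text
t: 14.85
tool_pos: [0.54, 0.2483, 0.1389]
orientation: [0.797, -0.604, -0.001, -0.001]
ft_force: [-0.1, 0.1, -0.3]
grip_width: 0.0438
```

Emit:
drive_tool(
  increments=[
    [[0,0,0,0,0,0],[0,0,0,0,0,0],[0,0,0,0,0,0],[0,0,0,0,0,0],[0,0,0,0,0,0]],
  ],
)

```text
t: 15.35
tool_pos: [0.5405, 0.244, 0.1387]
orientation: [0.795, -0.606, 0.0, 0.0]
ft_force: [-0.5, 0.2, 0.3]
grip_width: 0.0438
```

```bash
python3 - <<'E'
from h import *
o=st();np.save('pics/w8.npy',toolT(o))
p,d=capture('wrist');cv2.imwrite("pics/w8.png",p[:,:,::-1])
E
```

```text
t 15.35 feeder mm [-1.000e-01  2.684e+02  1.387e+02] F world [-0.52  0.24  0.32] F feeder [-0.44  0.37] w 43.8
shift mm [0. 0. 0.] turn [-0.01 -0.02  0.05]
```

View pics/w8.png

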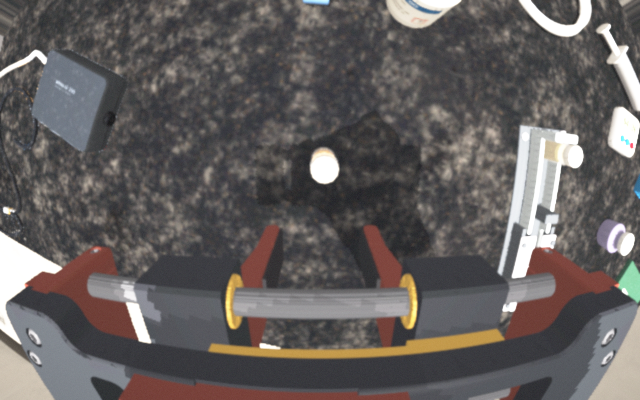

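```bash
python3 - <<'E'
from h import *
p=cv2.imread('pics/w8.png');h=cv2.cvtColor(p,cv2.COLOR_BGR2HSV)
m=((h[...,2]>185)&(h[...,1]<40)).astype(np.uint8);n,l,s,c=cv2.connectedComponentsWithStats(m)
for k in range(1,n):
    if s[k,4]>100: print(s[k],c[k].round(1))
T=np.load('pics/w8.npy')
cc=min((c[k] for k in range(1,n) if s[k,4]>200),key=lambda q:np.hypot(q[0]-323,q[1]-165))
q=onz('wrist',*cc,.065,T=T);print(q.round(4),(w2f(q)*1000).round(1))
t=q.copy();t[2]=.042-.039;need(t)
E
```

```text
[ 387    0   74   28 1149] [418.7  10.4]
[ 519    0   73   37 1022] [559.7  18.7]
[ 597   24   43   87 1024] [622.3  64.3]
[  0  50  47  28 301] [24.8 61.4]
[ 608  107   32   51 1096] [623.5 131.3]
[ 498  126   86  152 5343] [537.6 190.6]
[310 153  29  31 707] [324.  167.8]
[607 224  28  32 537] [620.5 240.5]
[   0  231   62  113 2445] [ 17.2 274.7]
[121 284  30  59 660] [135.6 313.7]
[502 301  15  11 114] [509.5 306.8]
[ 589  307   51   93 2199] [623.1 369.7]
[   0  342   54   58 1880] [ 19.3 378.2]
[0.568  0.2502 0.065 ] [ 28.1 267.1  65. ]
shift mm [  1.5 -28.1 135.7] turn [-0.01 -0.01  0.07]
```

Emit:
drive_tool(
  increments=[
    [[1.5,-14,5,0,0,0],[1.5,-27,20,0,0,0],[1.5,-27,42,0,0,0],[1.5,-27,58,0,0,0],[1.5,-27,60,0,0,0]],
  ],
)

```text
t: 15.9
tool_pos: [0.5657, 0.2497, 0.0758]
orientation: [0.796, -0.606, -0.001, 0.002]
ft_force: [-1.0, 0.1, -0.3]
grip_width: 0.044
```

```bash
python3 - <<'E'
from h import *
o=st();np.save('pics/w9.npy',toolT(o))
p,d=capture('wrist');cv2.imwrite("pics/w9.png",p[:,:,::-1])
need(np.array([.567,.2495,.011]))
E
```

```text
t 15.9 feeder mm [ 25.7 267.2  75.8] F world [-1.03  0.13 -0.26] F feeder [-0.96  0.4 ] w 44.0
shift mm [0. 0. 0.] turn [ 0.24 -0.04  0.11]
shift mm [ 0.9 -0.9 65.9] turn [ 0.16 -0.02  0.12]
```

View pics/w9.png

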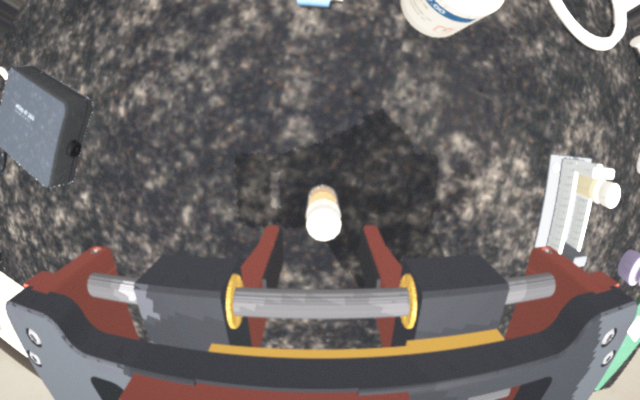

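```bash
python3 - <<'E'
from h import *
T=np.load('pics/w9.npy')
for v in(224,226,228):
    q=onz('wrist',323.5,v,.065,T=T);print(q.round(4));need(np.r_[q[:2],.011])
E
```

```text
[0.5675 0.2497 0.065 ]
shift mm [ 0.8 -1.4 65.9] turn [ 0.16 -0.02  0.12]
[0.5661 0.2493 0.065 ]
shift mm [ 0.8  0.1 65.9] turn [ 0.16 -0.02  0.12]
[0.5647 0.2489 0.065 ]
shift mm [ 0.8  1.5 65.9] turn [ 0.16 -0.02  0.12]
```

Emit:
drive_tool(
  increments=[
    [[0.8,0,20,0,0,0],[0.8,0,40,0,0,0],[0.8,0,58,0,0,0],[0.8,0,65,0,0,0],[0.8,0,66,0,0,0]],
  ],
)

```text
t: 16.45
tool_pos: [0.567, 0.2498, 0.0125]
orientation: [0.796, -0.606, -0.0, 0.0]
ft_force: [0.2, -0.6, 0.6]
grip_width: 0.0439
```

Emit:
drive_tool(
  increments=[
    [[0,0,0,0,0,0],[0,0,0,0,0,0],[0,0,0,0,0,0],[0,0,0,0,0,0],[0,0,0,0,0,0]],
  ],
  jaw=-1,
  grip_force=10,
)

```text
t: 16.95
tool_pos: [0.5677, 0.2501, 0.0134]
orientation: [0.796, -0.606, 0.0, -0.001]
ft_force: [-0.3, -1.3, 5.1]
grip_width: 0.0243
```

```bash
python3 - <<'E'
from h import *
o=st()
p,d=capture('wrist');cv2.imwrite("pics/w10.png",cv2.resize(p[150:310,240:400,::-1],None,fx=3.5,fy=3.5))
p,d=capture('side');cv2.imwrite("pics/s10.png",cv2.resize(p[230:330,230:350,::-1],None,fx=5,fy=5))
E
```

```text
t 16.95 feeder mm [ 27.7 267.1  13.4] F world [-0.26 -1.3   5.13] F feeder [-0.59 -1.18] w 24.3
shift mm [0. 0. 0.] turn [-0.09  0.01  0.11]
```

View pics/s10.png

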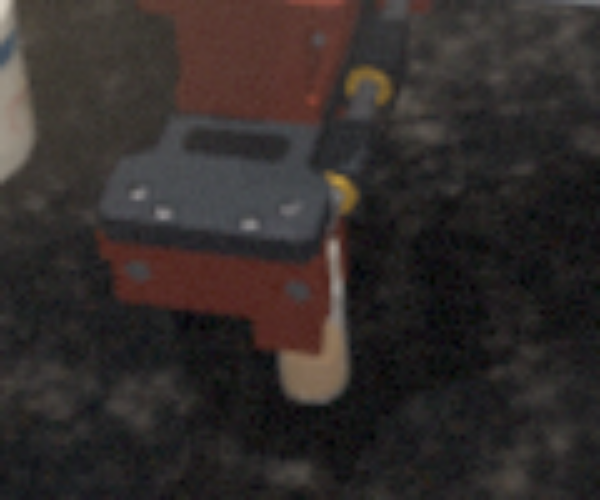

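View pics/w10.png

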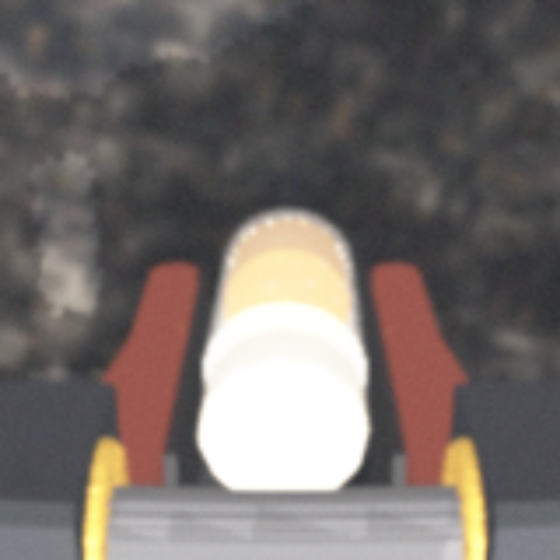

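```bash
python3 - <<'E'
from h import *
o=arm.get_obs();T=toolT(o);Ti=np.linalg.inv(T)
for v in(270,273,276):
    q=onz('wrist',321,v,.065,T=T);print(v,(Ti@np.r_[q,1])[:3].round(4))
i=camera_info('side');Mi=np.linalg.inv(i['pose']);f=200/np.tan(np.radians(i['fovy']/2))
def pr(p):
    q=Mi@np.r_[p,1];return np.round([i['cx']+f*q[0]/-q[2],i['cy']-f*q[1]/-q[2]],1)
for nm,t in[('near finger tip ends',[-.026,-.01,-.02]),('',[-.026,.01,-.02])]:print(nm,pr((T@np.r_[t,1])[:3]))
for z in(0,.02):print('vial if at tool axis',pr(np.r_[o['tool_pos'][:2],z]))
E
```

```text
270 [-0.0011 -0.0015 -0.0516]
273 [-0.0011  0.0001 -0.0516]
276 [-0.0011  0.0018 -0.0516]
near finger tip ends [280.8 302.4]
 [292.2 303.9]
vial if at tool axis [291.2 305.4]
vial if at tool axis [290.6 297.5]
```

Emit:
drive_tool(
  increments=[
    [[0,0,-8,0,0,0],[0,0,-22,0,0,0],[0,0,-42,0,0,0],[0,0,-60,0,0,0],[0,0,-70,0,0,0]],
  ],
)

```text
t: 17.55
tool_pos: [0.5677, 0.2503, 0.085]
orientation: [0.796, -0.606, 0.001, -0.001]
ft_force: [0.5, 0.2, -0.5]
grip_width: 0.0243
```

```bash
python3 - <<'E'
from h import *
o=st()
p,d=capture('side');cv2.imwrite("pics/s11.png",cv2.resize(p[180:330,230:350,::-1],None,fx=4,fy=4))
need(f2w(.008,0,.083))
E
```

```text
t 17.55 feeder mm [ 27.7 267.3  85. ] F world [ 0.54  0.17 -0.53] F feeder [0.56 0.02] w 24.3
shift mm [0. 0. 0.] turn [-0.13  0.02  0.11]
shift mm [267.3  20.9   2.7] turn [-0.22  0.03  0.11]
```

View pics/s11.png

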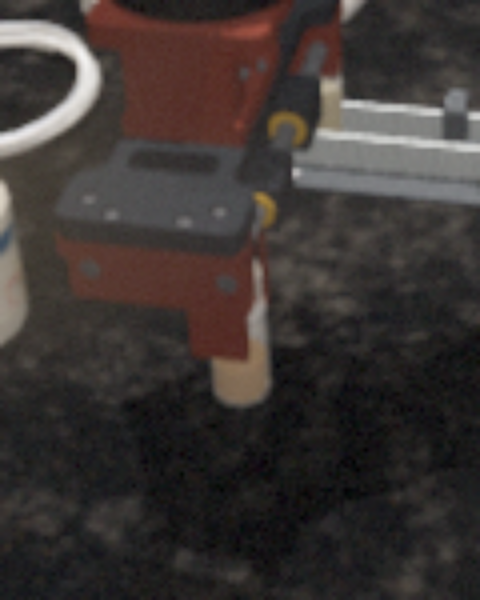

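The vial is held upright and lifted. Carrying it over to the track.

Emit:
drive_tool(
  increments=[
    [[15,1,0,0,0,0],[40,3,0,0,0,0],[70,5,0,0,0,0],[100,8,0,0,0,0],[130,10,0,0,0,0]],
  ],
)

```text
t: 18.1
tool_pos: [0.5913, 0.1189, 0.0813]
orientation: [0.795, -0.606, -0.0, 0.001]
ft_force: [0.8, -0.2, -0.1]
grip_width: 0.0243
```

Emit:
drive_tool(
  increments=[
    [[30,2,0,0,0,0],[60,5,0,0,0,0],[90,7,0,0,0,0],[115,9,0,0,0,0],[130,10,0,0,0,0]],
  ],
)

```text
t: 18.6
tool_pos: [0.6161, -0.0105, 0.0813]
orientation: [0.794, -0.607, -0.0, 0.001]
ft_force: [0.5, 0.0, -0.2]
grip_width: 0.0241
```

Emit:
drive_tool(
  increments=[
    [[4,0,0,0,0,0],[7,0,0,0,0,0],[7,0,0,0,0,0],[7,0,0,0,0,0],[7,0,0,0,0,0]],
  ],
)

```text
t: 19.1
tool_pos: [0.6186, -0.0116, 0.0826]
orientation: [0.796, -0.605, -0.0, -0.0]
ft_force: [0.8, 0.0, -0.2]
grip_width: 0.0244
```

```bash
python3 - <<'E'
from h import *
o=st();need(f2w(.008,0,.0195));np.save('pics/w12.npy',toolT(o))
p,d=capture('wrist');cv2.imwrite("pics/w12.png",p[:,:,::-1])
p,d=capture('side');cv2.imwrite("pics/s12.png",cv2.resize(p[140:250,280:430,::-1],None,fx=5,fy=5))
p,d=capture('top');cv2.imwrite("pics/t12.png",cv2.resize(p[165:290,270:370,::-1],None,fx=4,fy=4))
E
```

```text
t 19.1 feeder mm [ 7.8  1.3 82.6] F world [ 0.77  0.01 -0.25] F feeder [ 0.74 -0.2 ] w 24.4
shift mm [0. 0. 0.] turn [-0.01  0.02  0.22]
shift mm [ 1.3 -0.2 63.1] turn [-0.01  0.02  0.22]
```

View pics/w12.png

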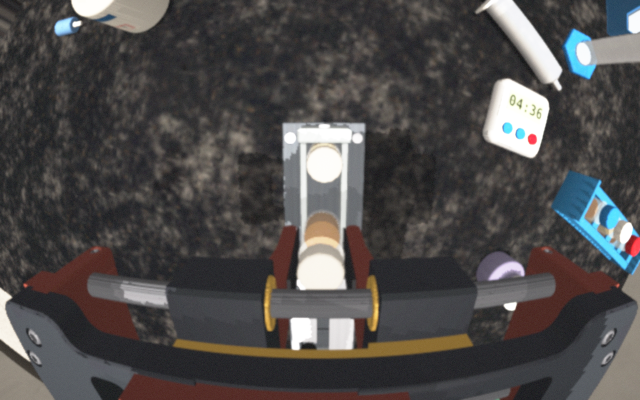

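View pics/s12.png

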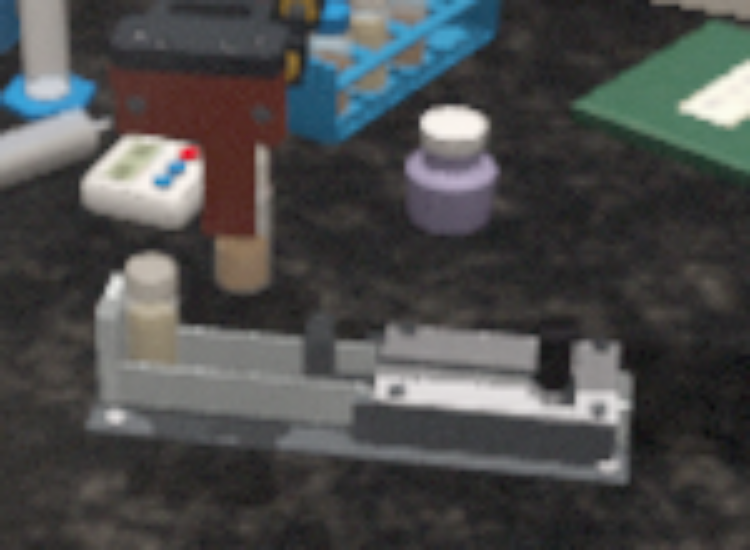

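```bash
python3 - <<'E'
from h import *
p=cv2.imread('pics/w12.png')
cv2.imwrite('pics/w12c.png',cv2.resize(p[110:300,270:380],None,fx=5,fy=3.1,interpolation=2))
E
```

```text
(no output)
```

View pics/w12c.png

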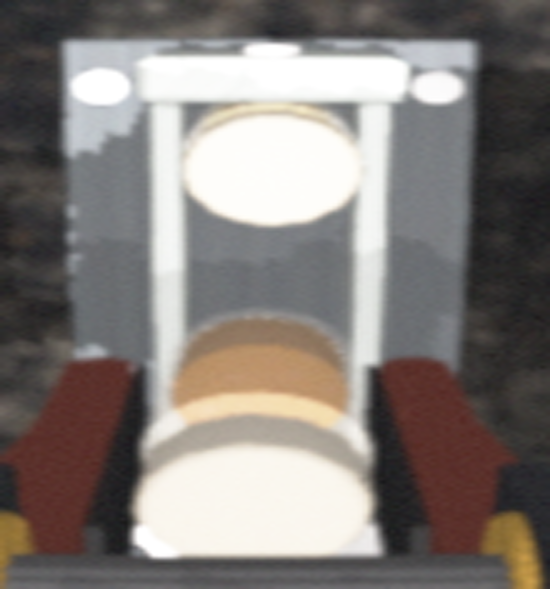

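```bash
python3 - <<'E'
from h import *
T=np.load('pics/w12.npy');Ti=np.linalg.inv(T);tz=T[2,3]
def t(u,v,z):
    q=onz('wrist',u,v,z,T=T);return (Ti@np.r_[q,1])[:3].round(4)*1000
print('wall mid',t(270+271/5,110+340/3.1,.028),t(270+270/5,110+200/3.1,.028))
print('wallR/L in',t(270+187/5,110+340/3.1,.028),t(270+355/5,110+340/3.1,.028))
print('track cap',t(270+272/5,110+168/3.1,.071))
print('held cap',t(270+253/5,110+495/3.1,tz-.0134+.065))
print('held base',t(270+261/5,110+385/3.1,tz-.0134))
print('plate',t(270+(62+478)/10,110+42/3.1,.004))
E
```

```text
wall mid [ 1.5 11.  54.6] [  1.2 -26.3  54.6]
wallR/L in [-12.2  11.   54.6] [15.1 11.  54.6]
track cap [  1.  -41.6  11.7]
held cap [ -1.3  -1.7 -51.6]
held base [-0.3  6.7 13.4]
plate [  1.3 -65.   78.7]
```

Emit:
drive_tool(
  increments=[
    [[1.2,0,8,0,0,0.2],[1.2,0,20,0,0,0.2],[1.2,0,30,0,0,0.2],[1.2,0,36,0,0,0.2],[1.2,0,36,0,0,0.2]],
  ],
)

```text
t: 19.75
tool_pos: [0.618, -0.0141, 0.0449]
orientation: [0.794, -0.607, -0.001, 0.001]
ft_force: [0.1, 0.7, 0.3]
grip_width: 0.0244
```

```bash
python3 - <<'E'
from h import *
o=st();need(f2w(.008,0,.0195));np.save('pics/w13.npy',toolT(o))
p,d=capture('wrist');cv2.imwrite("pics/w13.png",cv2.resize(p[130:300,270:380,::-1],None,fx=5,fy=3.3,interpolation=2))
E
```

```text
t 19.75 feeder mm [ 6.5 -1.  44.9] F world [0.08 0.67 0.25] F feeder [0.26 0.62] w 24.4
shift mm [0. 0. 0.] turn [ 0.14  0.04 -0.08]
shift mm [-1.  -1.5 25.4] turn [ 0.14  0.04 -0.08]
```

View pics/w13.png

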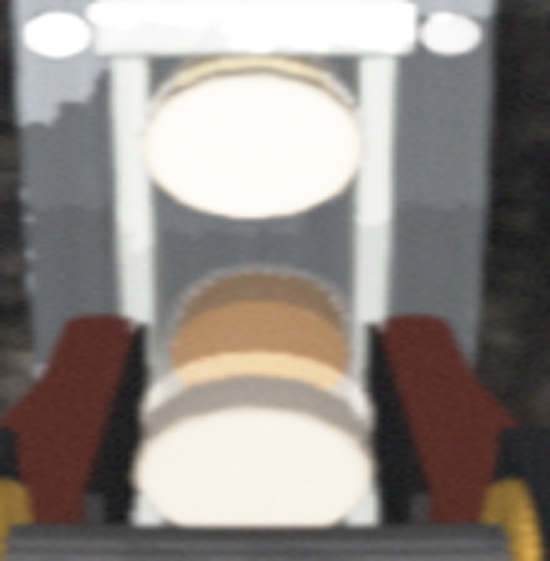

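Emit:
drive_tool(
  increments=[
    [[-0.9,0,0,0,0,-0.1],[-0.9,0,0,0,0,-0.1],[-0.9,0,0,0,0,-0.1],[-0.9,0,0,0,0,-0.1],[-0.9,0,0,0,0,-0.1]],
  ],
)

```text
t: 20.3
tool_pos: [0.6189, -0.0133, 0.0467]
orientation: [0.795, -0.607, 0.0, -0.0]
ft_force: [0.3, 0.0, -0.6]
grip_width: 0.0247
```

```bash
python3 - <<'E'
from h import *
o=st();need(f2w(.008,0,.0195));np.save('pics/w14.npy',toolT(o))
p,d=capture('wrist');cv2.imwrite("pics/w14.png",cv2.resize(p[130:300,270:380,::-1],None,fx=5,fy=3.3,interpolation=2))
E
```

```text
t 20.3 feeder mm [ 7.6 -0.5 46.7] F world [ 0.32  0.01 -0.63] F feeder [ 0.31 -0.08] w 24.7
shift mm [0. 0. 0.] turn [-0.02 -0.01  0.01]
shift mm [-0.5 -0.4 27.2] turn [-0.02 -0.01  0.01]
```

View pics/w14.png

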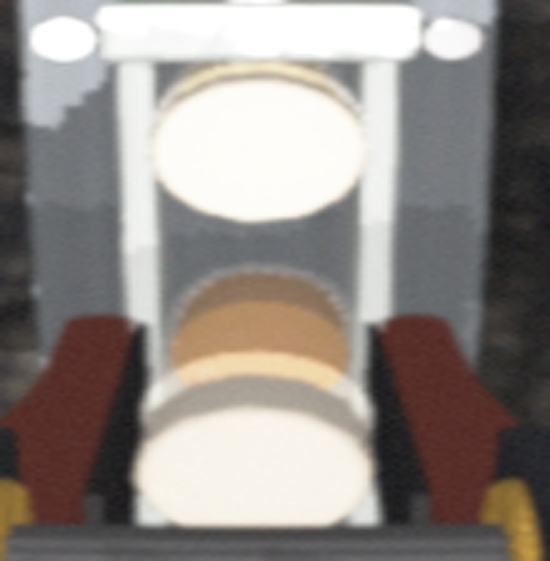

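Emit:
drive_tool(
  increments=[
    [[-0.5,0,0,0,0,0],[-0.5,0,4,0,0,0],[-0.5,0,8,0,0,0],[-0.5,0,12,0,0,0],[-0.5,0,14,0,0,0]],
  ],
)

```text
t: 20.85
tool_pos: [0.6182, -0.0128, 0.0318]
orientation: [0.795, -0.607, -0.0, 0.0]
ft_force: [-0.4, -0.8, -0.5]
grip_width: 0.0246
```

Emit:
drive_tool(
  increments=[
    [[0,0,4,0,0,0],[0,0,7,0,0,0],[0,0,10,0,0,0],[0,0,11,0,0,0],[0,0,11,0,0,0]],
  ],
)

```text
t: 21.35
tool_pos: [0.6185, -0.0127, 0.0214]
orientation: [0.795, -0.607, -0.0, 0.0]
ft_force: [0.8, -0.4, 0.7]
grip_width: 0.024
```

```bash
python3 - <<'E'
from h import *
o=st();need(f2w(.008,0,.0195))
p,d=capture('side');cv2.imwrite("pics/s15.png",cv2.resize(p[140:250,280:430,::-1],None,fx=5,fy=5))
E
```

```text
t 21.35 feeder mm [ 7.4  0.2 21.4] F world [ 0.82 -0.42  0.73] F feeder [ 0.68 -0.62] w 24.0
shift mm [0. 0. 0.] turn [0.02 0.   0.01]
shift mm [ 0.2 -0.6  1.9] turn [0.02 0.   0.01]
```

View pics/s15.png

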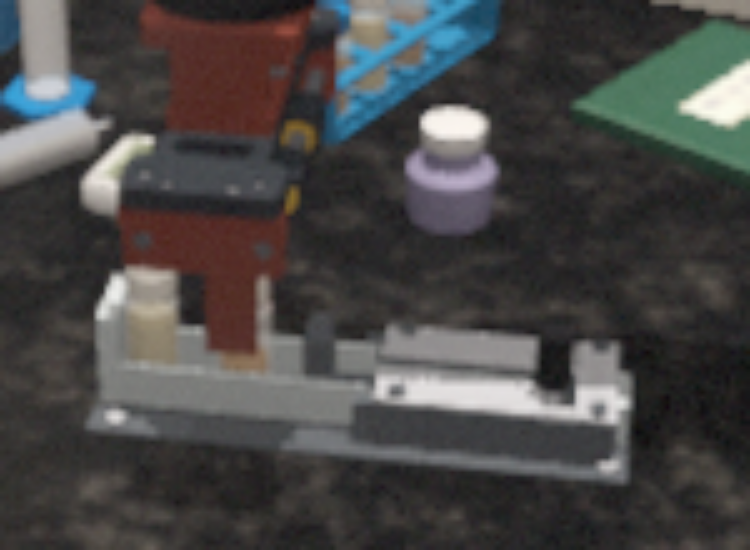

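Emit:
drive_tool(
  increments=[
    [[0,0,0.8,0,0,0],[0,0,1.6,0,0,0],[0,0,2.2,0,0,0],[0,0,2.2,0,0,0],[0,0,2.2,0,0,0]],
  ],
)

```text
t: 21.9
tool_pos: [0.6188, -0.0128, 0.0195]
orientation: [0.795, -0.607, 0.0, -0.0]
ft_force: [-0.1, 0.1, 2.3]
grip_width: 0.0244
```

```bash
python3 -c "
from h import *
st()"
```

```text
t 21.9 feeder mm [ 7.6  0.1 19.5] F world [-0.06  0.1   2.31] F feeder [-0.04  0.11] w 24.4
shift mm [0. 0. 0.] turn [-0.02 -0.01  0.01]
```

Touching the floor with about 2 N upward. Letting go.

Emit:
drive_tool(
  increments=[
    [[0,0,0,0,0,0],[0,0,0,0,0,0],[0,0,0,0,0,0],[0,0,0,0,0,0],[0,0,0,0,0,0]],
  ],
  jaw=-0.2,
)

```text
t: 22.4
tool_pos: [0.6186, -0.0127, 0.0193]
orientation: [0.795, -0.607, -0.0, 0.0]
ft_force: [-0.3, -0.5, 0.4]
grip_width: 0.035
```

Emit:
drive_tool(
  increments=[
    [[0,0,-8,0,0,0],[0,0,-20,0,0,0],[0,0,-40,0,0,0],[0,0,-65,0,0,0],[0,0,-90,0,0,0]],
  ],
)

```text
t: 22.9
tool_pos: [0.6187, -0.0126, 0.1114]
orientation: [0.795, -0.607, 0.0, -0.0]
ft_force: [0.6, -0.1, 0.3]
grip_width: 0.0349
```

```bash
python3 - <<'E'
from h import *
o=st();need(f2w(-.1337,.013,.1));np.save('pics/w16.npy',toolT(o))
p,d=capture('wrist');cv2.imwrite("pics/w16.png",p[:,:,::-1])
p,d=capture('side');cv2.imwrite("pics/s16.png",cv2.resize(p[140:250,280:430,::-1],None,fx=5,fy=5))
E
```

```text
t 22.9 feeder mm [  7.6   0.2 111.4] F world [ 0.62 -0.07  0.3 ] F feeder [ 0.58 -0.23] w 34.9
shift mm [0. 0. 0.] turn [-0.04 -0.01  0.02]
shift mm [-12.8 141.3  11.3] turn [-0.04 -0.01  0.02]
```

View pics/s16.png

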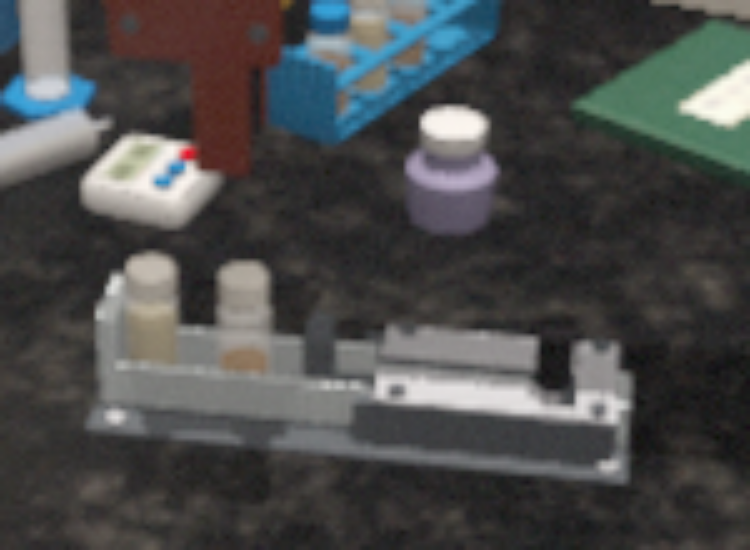

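View pics/w16.png

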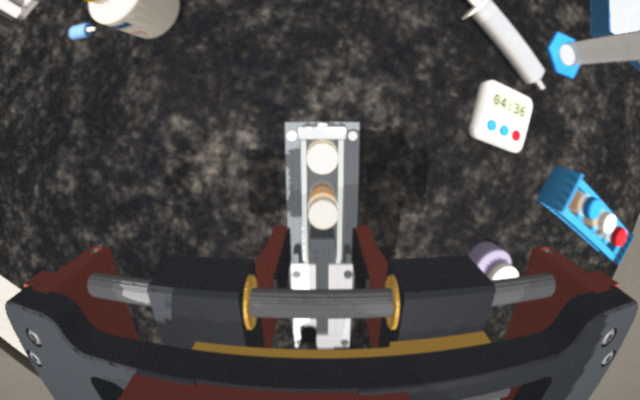

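The vial stands upright in the track with the follower still parked. Going back to the knob.

Emit:
drive_tool(
  increments=[
    [[-3,25,0,0,0,0],[-6,60,0,0,0,0],[-9,95,0,0,0,0],[-12,128,0,0,0,0],[-12.8,141,0,0,0,0]],
  ],
)

```text
t: 23.5
tool_pos: [0.4763, -0.0384, 0.1094]
orientation: [0.795, -0.607, -0.0, 0.001]
ft_force: [0.2, 0.0, 0.5]
grip_width: 0.0351
```

Emit:
drive_tool(
  increments=[
    [[0,0,0,0,0,0],[0,0,8,0,0,0],[0,0,20,0,0,0],[0,0,26,0,0,0],[0,0,26,0,0,0]],
  ],
)

```text
t: 24.0
tool_pos: [0.4787, -0.0372, 0.0816]
orientation: [0.795, -0.606, -0.001, 0.001]
ft_force: [-0.2, -0.5, 0.3]
grip_width: 0.0349
```

```bash
python3 - <<'E'
from h import *
o=st();need(f2w(-.1337,.013,.018))
p,d=capture('wrist');cv2.imwrite("pics/w17.png",cv2.resize(p[130:290,260:380,::-1],None,fx=4,fy=4,interpolation=2))
E
```

```text
t 24.0 feeder mm [-133.9   13.5   81.6] F world [-0.17 -0.47  0.27] F feeder [-0.29 -0.41] w 34.9
shift mm [0. 0. 0.] turn [0.15 0.08 0.04]
shift mm [ 0.6 -0.4 63.6] turn [0.15 0.08 0.04]
```

View pics/w17.png

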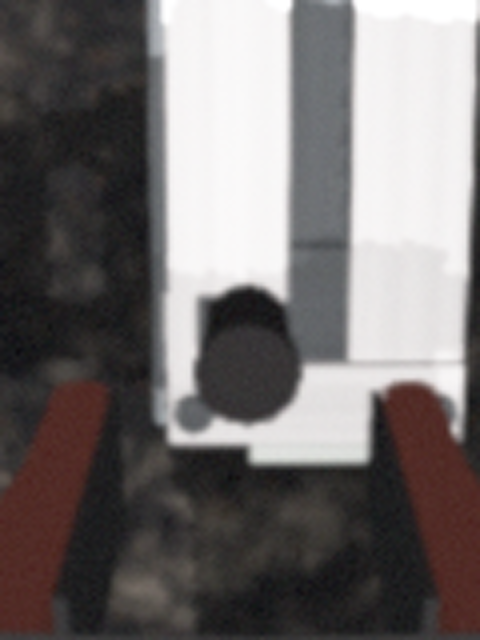

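Emit:
drive_tool(
  increments=[
    [[0.5,0,15,0,0,0],[0.5,0,32,0,0,0],[0.5,0,50,0,0,0],[0.5,0,61,0,0,0],[0.5,0,63,0,0,0]],
  ],
)

```text
t: 24.55
tool_pos: [0.4788, -0.038, 0.0193]
orientation: [0.795, -0.607, -0.001, 0.001]
ft_force: [-0.4, 0.1, -0.6]
grip_width: 0.0354
```

Emit:
drive_tool(
  increments=[
    [[0,0,0,0,0,0],[0,0,0,0,0,0],[0,0,0,0,0,0],[0,0,0,0,0,0],[0,0,0,0,0,0]],
  ],
  jaw=-1,
  grip_force=25,
)

```text
t: 25.05
tool_pos: [0.48, -0.0384, 0.0209]
orientation: [0.795, -0.607, 0.001, -0.0]
ft_force: [1.0, -1.5, 2.5]
grip_width: 0.017
```

```bash
python3 - <<'E'
from h import *
o=st()
E
```

```text
t 25.05 feeder mm [-133.    11.9   20.9] F world [ 1.04 -1.45  2.5 ] F feeder [ 0.62 -1.68] w 17.0
shift mm [0. 0. 0.] turn [-0.07 -0.04 -0.01]
```

Emit:
drive_tool(
  increments=[
    [[0,1.5,0,0,0,0],[0,3,0,0,0,0],[0,4.5,0,0,0,0],[0,6,0,0,0,0],[0,6,0,0,0,0]],
  ],
)

```text
t: 25.55
tool_pos: [0.4768, -0.0387, 0.0211]
orientation: [0.795, -0.606, 0.002, -0.002]
ft_force: [9.0, 1.8, -4.1]
grip_width: 0.0171
```

```bash
python3 - <<'E'
from h import *
o=st()
E
```

```text
t 25.55 feeder mm [-136.2   12.5   21.1] F world [ 8.96  1.85 -4.13] F feeder [ 9.13 -0.58] w 17.1
shift mm [0. 0. 0.] turn [-0.36 -0.01  0.05]
```

Emit:
drive_tool(
  increments=[
    [[0,0.7,0,0,0,0],[1.5,0.7,0,0,0,0],[3,0.7,0,0,0,0],[5,0.7,0,0,0,0],[7,0.7,0,0,0,0]],
  ],
)

```text
t: 26.05
tool_pos: [0.4781, -0.0454, 0.0211]
orientation: [0.795, -0.606, 0.002, -0.003]
ft_force: [8.0, 2.0, -4.3]
grip_width: 0.0169
```

```bash
python3 - <<'E'
from h import *
o=st()
E
```

```text
t 26.05 feeder mm [-136.7    5.7   21.1] F world [ 8.01  2.03 -4.35] F feeder [ 8.27 -0.15] w 16.9
shift mm [0. 0. 0.] turn [-0.37  0.    0.06]
```

Emit:
drive_tool(
  increments=[
    [[1.5,0,0,0,0,0],[3,0,0,0,0,0],[4.5,0,0,0,0,0],[6,0,0,0,0,0],[6,0,0,0,0,0]],
  ],
)

```text
t: 26.55
tool_pos: [0.4797, -0.0514, 0.0211]
orientation: [0.795, -0.606, 0.002, -0.002]
ft_force: [8.6, 2.0, -4.1]
grip_width: 0.0167
```

```bash
python3 - <<'E'
from h import *
o=st()
p,d=capture('wrist');cv2.imwrite("pics/w18.png",cv2.resize(p[130:290,260:380,::-1],None,fx=4,fy=4,interpolation=2))
E
```

```text
t 26.55 feeder mm [-136.7   -0.5   21.1] F world [ 8.62  1.95 -4.1 ] F feeder [ 8.83 -0.39] w 16.7
shift mm [0. 0. 0.] turn [-0.37 -0.01  0.05]
```

View pics/w18.png

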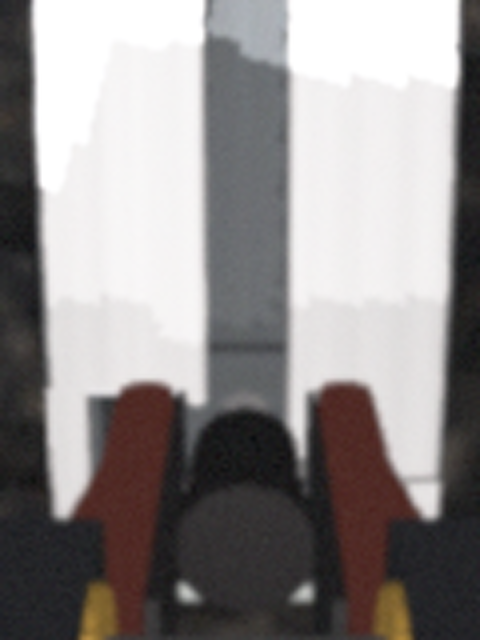

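Emit:
drive_tool(
  increments=[
    [[0.5,-2,0,0,0,0],[0.5,-5,0,0,0,0],[0.5,-8,0,0,0,0],[0.5,-11,0,0,0,0],[0.5,-14,0,0,0,0]],
  ],
)

```text
t: 27.1
tool_pos: [0.4931, -0.0481, 0.0211]
orientation: [0.795, -0.606, 0.002, -0.002]
ft_force: [7.7, 3.2, -3.1]
grip_width: 0.0176
```

```bash
python3 - <<'E'
from h import *
o=st()
p,d=capture('side');cv2.imwrite("pics/s19.png",cv2.resize(p[140:250,280:430,::-1],None,fx=5,fy=5))
E
```

```text
t 27.1 feeder mm [-122.9   -0.9   21.1] F world [ 7.67  3.17 -3.09] F feeder [8.24 1.03] w 17.6
shift mm [0. 0. 0.] turn [-0.33 -0.01  0.05]
```

View pics/s19.png

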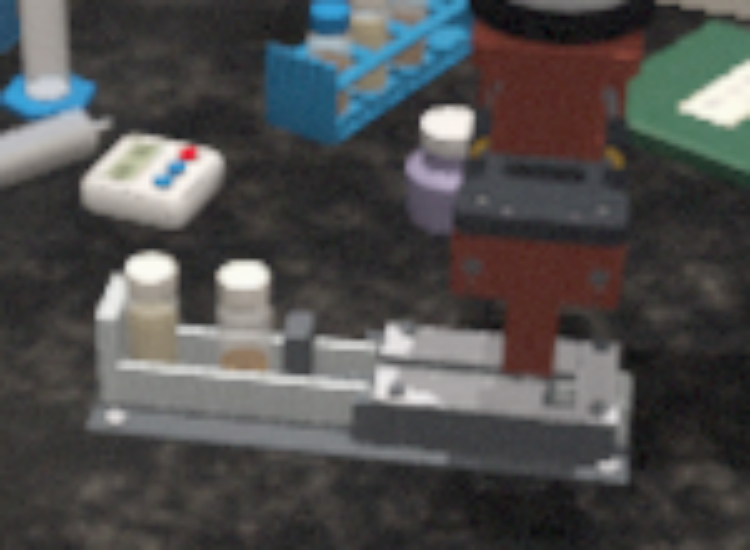

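Emit:
drive_tool(
  increments=[
    [[-0.3,-2,0,0,0,0],[-0.3,-4,0,0,0,0],[-0.3,-6,0,0,0,0],[-0.3,-8,0,0,0,0],[-0.3,-10,0,0,0,0]],
  ],
)

```text
t: 27.65
tool_pos: [0.5024, -0.0453, 0.021]
orientation: [0.795, -0.606, 0.002, -0.002]
ft_force: [7.0, 1.4, -2.3]
grip_width: 0.0171
```

Emit:
drive_tool(
  increments=[
    [[0,-2,0,0,0,0],[0,-4,0,0,0,0],[0,-6,0,0,0,0],[0,-8,0,0,0,0],[0,-9,0,0,0,0]],
  ],
)

```text
t: 28.15
tool_pos: [0.5111, -0.0429, 0.021]
orientation: [0.795, -0.606, 0.002, -0.002]
ft_force: [6.0, 1.9, -2.3]
grip_width: 0.0169
```

```bash
python3 - <<'E'
from h import *
o=st()
p,d=capture('side');cv2.imwrite("pics/s20.png",cv2.resize(p[140:250,280:430,::-1],None,fx=5,fy=5))
E
```

```text
t 28.15 feeder mm [-104.3   -0.6   21. ] F world [ 6.04  1.93 -2.34] F feeder [6.34 0.27] w 16.9
shift mm [0. 0. 0.] turn [-0.3  -0.01  0.05]
```

View pics/s20.png

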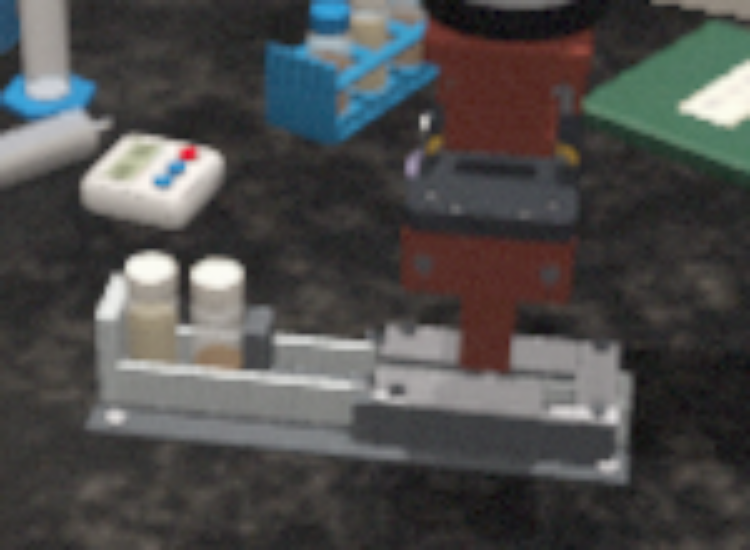

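Emit:
drive_tool(
  increments=[
    [[0,-1,0,0,0,0],[0,-2,0,0,0,0],[0,-3,0,0,0,0],[0,-4,0,0,0,0],[0,-5,0,0,0,0]],
  ],
)

```text
t: 28.7
tool_pos: [0.5156, -0.0417, 0.021]
orientation: [0.795, -0.606, 0.002, -0.002]
ft_force: [6.8, 2.0, -1.6]
grip_width: 0.0171
```

Emit:
drive_tool(
  increments=[
    [[0,-0.7,0,0,0,0],[0,-1.4,0,0,0,0],[0,-2.1,0,0,0,0],[0,-2.8,0,0,0,0],[0,-3,0,0,0,0]],
  ],
)

```text
t: 29.2
tool_pos: [0.5167, -0.0415, 0.0208]
orientation: [0.795, -0.607, 0.001, -0.001]
ft_force: [3.6, 1.6, 5.1]
grip_width: 0.0168
```

```bash
python3 - <<'E'
from h import *
o=st()
p,d=capture('side');cv2.imwrite("pics/s21.png",cv2.resize(p[140:250,280:430,::-1],None,fx=5,fy=5))
E
```

```text
t 29.2 feeder mm [-98.4  -0.7  20.8] F world [3.62 1.63 5.12] F feeder [3.92 0.62] w 16.8
shift mm [0. 0. 0.] turn [-0.08 -0.01  0.02]
```

View pics/s21.png

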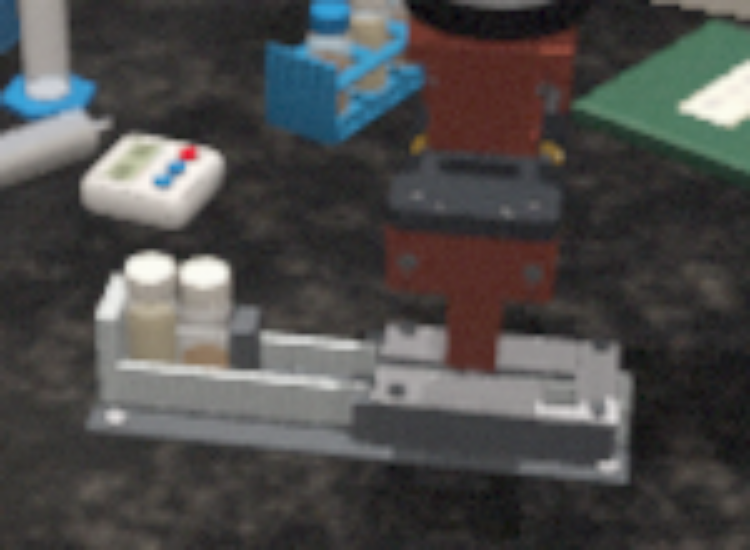

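The vials are now pressed against the stop, and the pull force is dropping. I'll ease the rest and let go.

Emit:
drive_tool(
  increments=[
    [[0,-0.5,0,0,0,0],[0,-1.2,0,0,0,0],[0,-1.2,0,0,0,0],[0,-1.2,0,0,0,0],[0,-1.2,0,0,0,0]],
  ],
)

```text
t: 29.75
tool_pos: [0.5168, -0.0417, 0.0207]
orientation: [0.795, -0.607, -0.0, 0.0]
ft_force: [-0.1, 0.7, 8.6]
grip_width: 0.017
```

Emit:
drive_tool(
  increments=[
    [[0,0,0,0,0,0],[0,0,0,0,0,0],[0,0,0,0,0,0],[0,0,0,0,0,0],[0,0,0,0,0,0]],
  ],
  jaw=-0.2,
)

```text
t: 30.25
tool_pos: [0.5168, -0.0415, 0.0201]
orientation: [0.795, -0.607, -0.0, 0.0]
ft_force: [-0.1, -0.1, 0.8]
grip_width: 0.035
```

Emit:
drive_tool(
  increments=[
    [[0,0,-8,0,0,0],[0,0,-25,0,0,0],[0,0,-50,0,0,0],[0,0,-80,0,0,0],[0,0,-110,0,0,0]],
  ],
)

```text
t: 30.75
tool_pos: [0.5168, -0.0413, 0.1319]
orientation: [0.795, -0.606, -0.0, 0.0]
ft_force: [0.1, 0.2, -0.1]
grip_width: 0.0351
```

```bash
python3 - <<'E'
from h import *
o=st();np.save('pics/w22.npy',toolT(o))
p,d=capture('wrist');cv2.imwrite("pics/w22.png",cv2.resize(p[10:260,230:410,::-1],None,fx=2.4,fy=2.4,interpolation=2));cv2.imwrite("pics/w22f.png",p[:,:,::-1])
p,d=capture('side');cv2.imwrite("pics/s22.png",cv2.resize(p[140:250,280:430,::-1],None,fx=5,fy=5))
E
```

```text
t 30.75 feeder mm [-98.3  -0.6 131.9] F world [ 0.1   0.24 -0.08] F feeder [0.16 0.2 ] w 35.1
shift mm [0. 0. 0.] turn [0.01 0.01 0.03]
```

View pics/w22.png

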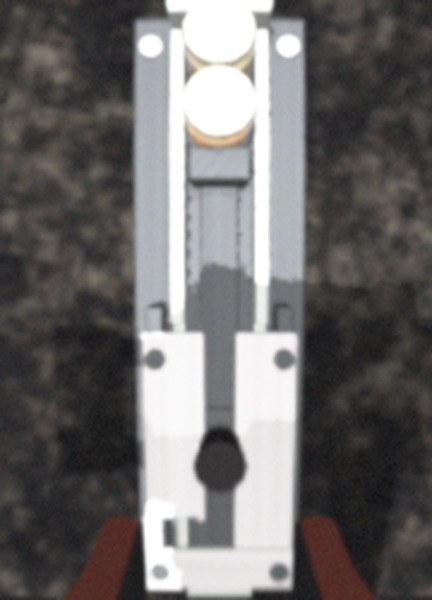

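View pics/s22.png

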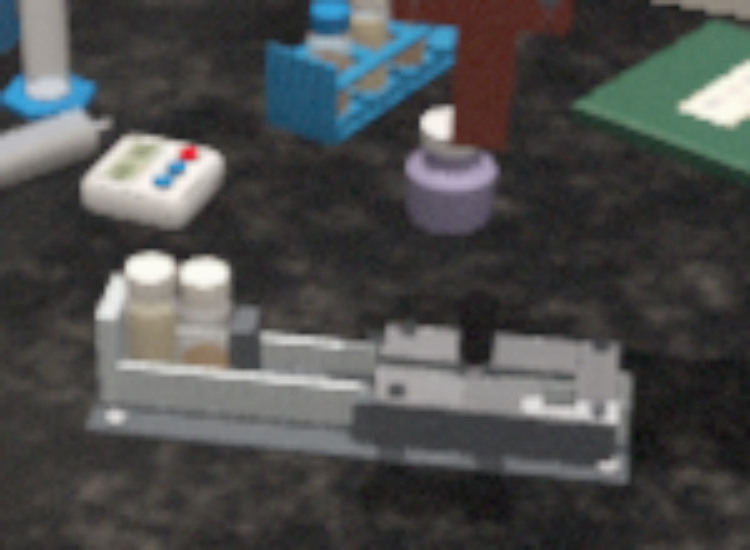

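Both vials stand against the stop, with the follower pressing on them. The knob is centred in the straight slot and the fingers are clear, so I'm handing in.

```bash
python3 -c "
from h import *
st();print(arm.close_job())"
```

```text
t 30.85 feeder mm [-95.5  -1.3 134.7] F world [ 0.29 -0.16 -0.45] F feeder [ 0.24 -0.23] w 35.3
shift mm [0. 0. 0.] turn [-0.37 -0.14  0.01]
the job is handed in; nothing more can be done
None
```

The job is done and handed in at about 31 s; the hand-in reported no verdict.

- **Parking:** I pulled the knob back and felt the stop at about 66 mm of travel, with roughly 4 N on the plate. I shifted it into the notch, and it stayed back when let go.
- **Vial:** The loose vial went into the track upright. I then drew the knob back out of the notch and eased the follower forward until the wrist force fell to about zero, then let go.

**Last checks:** In the last side and wrist pictures, both vials stand upright against the end stop, and the follower block is against the second one. The knob is centred in the straight slot, and travel works out at about 24 mm from the tool positions. The jar and timer look unmoved; I did not recheck the bottle. The gripper was clear, with no force on the wrist.

**What disagreed:**
- **Finger length:** The real fingertips are about 20 mm behind the reported TCP, not 11 mm ahead as stated. My first grasp therefore closed on air just above the knob, touching nothing. I checked the offset in the side and wrist views and corrected for it from then on.
- **Camera positions:** The views differed by 2–3 mm, so I used offsets seen within one picture where it mattered.

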